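# Load and lock the hinged-leaf drill jig

## Task

Get the drill jig ready for the drill press: lay the green jaw pad flat in the nest between the locating pins without dropping it, then bring the heavy hinged leaf over and ease it down against its weight until it is fully shut, without letting it slam. Once it is shut, swing the bolt up until it stands fully upright in the leaf's slot; the nut need not be turned. Leave the other things on the bench where they are.

Things in the scene. Friction and masses are not known exactly. Their poses are not given: they have to be found in the camera images.
- fixture: the drill jig, bolted down: dark steel base 175 x 144 x 25 mm. Origin on the bench top, z up; -x side = front (bolt side), +x side carries the leaf's hinge. Base spans x -75 to +100, y -72 to +72 mm; hinge ears at x 73 to 99 mm, 77 mm high; two rest buttons for the leaf at x -64, y -38 and +38 mm, tops at 60 mm. Its yaw changes from run to run.
- nest (a point): point on the top of the aluminium riser (30 x 92 mm, 37 mm above the bench, 12 above the base) that carries the pad, long side along fixture y; at fixture x -5 mm, y 0. Six fixed 10 mm bullet-nose pins, tops 15 mm above the riser (upper 7 mm tapered), stand round it with 2 mm play: one at each end, two on each long side (y -36, +36 mm) with 62 mm free between them for a finger.
- pad_center (a point): centre of the loose green anodized aluminium jaw pad, 110 mm (own x) x 40 mm (own y) x 20 mm (z), about 235 g, two small dark counterbores on its upper face; lies flat on the bench at the start, long side at any of a range of yaws. Seated, its centre is 10 mm above the nest point. Either end may lead.
- leaf (a joint): rad, opening of the heavy steel leaf (185 x 100 x 12 mm, about 1.7 kg, slot in its free end) about a level hinge along fixture y: 0 = fully shut (level, underside 60, top 72 mm above the bench), 1.57 = upright, 1.80 = stop. Starts open, leaning back. The hinge has slight friction (0.25 N m): near upright the leaf stays put, below about 1.4 it falls and slams unless held (10 N at the handle).
- leaf_handle (a point): middle of the leaf's round black handle, 20 mm thick, 62 mm long, axis along fixture y, sticking out from the leaf's +y side near its free end (spans fixture y 70 to 132, this point 101 mm). It turns with the leaf: 66 mm above the bench and at fixture x -65 mm when shut, 216 mm high when upright. Nothing but the bench is below it.
- leaf_hinge (a point): point on the leaf's hinge line, at fixture x +85 mm, y 0, 66 mm above the bench; the line runs along fixture y. With joint value q the handle lies 150 mm from the line, at fixture x 85 - 150 cos q mm and height 66 + 150 sin q mm.
- bolt (a joint): rad, tilt of the zinc-plated swing bolt about its pivot at the front of the base (axis along fixture y): 0 = upright, home in the slot (stop); it tips out to the front (fixture -x), stop at 1.40. Starts tipped out. The pivot is snug (0.22 N m): the bolt stays where it is left; about 5 N at the nut moves it. It can only be swung home when the leaf is shut.
- nut (a point): centre of the round fluted head of the bolt's hand nut: 36 mm across, 22 mm tall along the bolt, fixed on the 12 mm shank 81 mm from the pivot (head spans 70 to 92 mm, shank end at 100 mm, narrower hub and washer from 55 to 70 mm). Upright it is 101 mm above the bench, 29 mm above the shut leaf's top face.
- bolt_pivot (a point): pivot of the swing bolt, at fixture x -88 mm, y 0, 20 mm above the bench. With joint value q the nut centre lies at fixture x -88 - 81 sin q mm and height 20 + 81 cos q mm.
- mallet: bystander: orange hard rubber mallet standing on its head's face, head 68 mm across and 90 mm tall, wooden handle level along its own -x to 240 mm; origin under the head
- setup_block: bystander: bright steel setup block with holes, 76 x 51 x 25 mm, origin under its centre
- strap_clamp: bystander: dark steel strap clamp 110 x 32 x 16 mm, origin under its centre
- oil_bottle: bystander: white oil bottle with red cap, 60 mm across, 160 mm tall, origin under its centre
Things that resemble listed ones, but are neither listed nor needed, are in the scene too. Leave any yellow look-alike of the part that bears pad_center alone.

How it is judged:
On the way, in this order (a step that is already met when the one before it is completed fails the run):
1. the jaw pad lies in the nest, let go of, with the leaf still open (horizontal distance between pad_center and nest below 0.006 m and z of pad_center in the frame of fixture between 0.044 and 0.05 m and angle between the x axis of pad_center and the y axis of fixture, either way round below 0.1 rad and angle between pad_center's own z axis and vertical below 0.06 rad and contact force between the fingers and pad below 0.1 N and value of joint leaf above 0.8 rad), for 0.2 s.
2. the leaf is fully shut over the seated pad (horizontal distance between pad_center and nest below 0.006 m and z of pad_center in the frame of fixture between 0.044 and 0.05 m and angle between the x axis of pad_center and the y axis of fixture, either way round below 0.1 rad and angle between pad_center's own z axis and vertical below 0.06 rad and value of joint leaf below 0.03 rad), for 0.3 s.
3. the swing bolt stands upright in the slot (value of joint leaf below 0.03 rad and value of joint bolt below 0.12 rad), for 0.3 s.
At the end, for the whole second after the job is handed in: The pad lies flat in the nest (centre within 6 mm of the nest point in plan, at the seated height within 3 mm, long side along fixture y within 0.1 rad), the leaf is shut (within 0.03 rad) and the swing bolt is upright in the slot (within 0.12 rad) (all of step 3 and horizontal distance between pad_center and nest below 0.006 m and z of pad_center in the frame of fixture between 0.044 and 0.05 m and angle between the x axis of pad_center and the y axis of fixture, either way round below 0.1 rad and angle between pad_center's own z axis and vertical below 0.06 rad); the robot touches nothing.
It fails at once if the leaf slams: it swings shut faster than 1.5 rad/s in the last 0.3 rad (value of joint leaf below 0.3 rad and velocity of joint leaf below -1.5 rad/s).
It fails at once if the pad is dropped into the jig (falling free at over 0.5 m/s near the nest) (horizontal distance between pad_center and nest below 0.04 m and contact force between the fingers and pad below 0.1 N and linear speed of pad above 0.5 m/s).
It fails at once if a bystander (mallet, setup block, strap clamp or oil bottle) is moved more than 30 mm (distance of any of mallet, setup_block, strap_clamp, oil_bottle from where it was at the start of the episode above 0.03 m).
It also fails if it takes over 69 s, if anything falls off the work surface, if the arm or the gripper's body presses on something with over 40 N, if the wrist force passes 120 N, or if a joint passes its speed limit or range.

## Robot

A 7-joint arm with a two-finger parallel gripper is mounted at the origin on the work surface. World frame = base frame: x ahead of the robot, y to its left, z up, the work surface at z = 0. Lengths are in m, angles in rad, forces in N, time in s.
With the tool pointing down it reaches from about 0.4 to 0.85 m from the base axis. Payload 4.5 kg.
Tool frame: the origin (TCP) lies between the finger pads; the fingertips stand 14 mm ahead of it and the grasp point (between the pads) lies 5 mm behind it; x points along the fingers, y is the direction in which the jaws open and shut, and the axes are right-handed (so a half turn about x gives the same grasp; the last joint's range is limited). The gripper opens to 85 mm and grips with 20 to 120 N. Pads are 22 mm wide; open, the fingers measure 114 mm over their backs; the gripper's body (76 mm by 85 mm) begins 54 mm behind the grasp point. The pads swing forward as they close: fully open they stand 13 mm farther back than shut.
Start: joints at [1.283, 0.689, -0.195, 1.565, 0.157, 0.902, -0.215], TCP at [0.198, -0.593, 0.245] pointing down, gripper open.
Joint ranges: [-3.01, 3.01], [-0.46, 2.08], [-1.47, 1.51], [0.13, 2.56], [-1, 4.14], [0.04, 2.09], [-2.66, 2.66]. Speed limits (rad/s): [2.57, 2.57, 3.14, 3.14, 3.14, 3.14, 3.14].

## Interface

Orientations are given as a unit quaternion [x, y, z, w].
In Python, from plant import ctrl gives the robot as it stands. The module is installed in compiled form; this text tells all that it offers.
- The arm moves only by the tool move_arm, never from a script. Its argument "rows" is text: rows parted by semicolons, each of 7 numbers parted by spaces: the shift along the world's x, y, z in m, then the turn, a rotation vector about the world's x, y, z in rad, then the closure, from 0 (fully open) to 1 (shut). In form: tx ty tz wx wy wz fingers; .... A call has 1 to 12 rows; each row is the pose to reach, as a shift and turn from the pose measured when the call began; what a row does not reach only later rows make up. A row lasts 1/10 s, in which the tool goes at most 50 mm and 8.59 degrees, less where a joint would pass 70% of its speed; a pose out of reach is approached as far as the arm can. A call with a gripper value outside its range is refused whole. The fingers move at their own pace and stop on an object; "newtons" is the grip in N (left out, the last holds). Time passes only in rows, so rows that repeat a pose let the fingers close. It gives the time, the measured TCP pose, the force and the opening at its end, in the units of the state.
- ctrl.sense(): the state, without advancing time (a new reading comes with each control period).
- ctrl.read_camera(name): name is "scene" or "side" or "wrist"; returns the picture (420x560x3 uint8, blue, green, red); there is no depth.
- ctrl.camera_params(name): a dict with "vfov" (degrees; the focal length in pixels is half the picture's height over the tangent of half this angle, whatever the lens; pixels are square), "cx", "cy" (the principal point, pixels), "distortion" ([k1, k2, p1, p2, k3] as OpenCV has them; the pictures are not rectified), "xyz" and "orientation" of the camera in the world; the wrist camera has in their place "mount" (4x4, takes a point from camera to tool coordinates, whose origin is the TCP and whose axes are the tool frame's). Camera axes: x right, y up, looking along -z (the intrinsics and any distortion apply to the point x, -y, -z); pixel columns grow to the right and rows downward; lengths in m; the calibration is good to about 2 mm. A picture is of the moment at which its call begins: read the wrist's pose just before it. camera_params takes no time and is no camera call.
- ctrl.hand_in(): hands the job in, once; it reports no verdict.
Trained networks look in the newest picture that a camera, given by its name, has taken for a name from the list of things; names that differ only in an ending like _2 or _b are one class to them, and where a whole thing is asked for, a point or a joint stands for the part that bears it (a point fixed in the world has none). Each returns a list of dicts, best first, with "p" (0 to 1); they miss things now and then, are a little off and sometimes report something else, mostly with a low value. They report only what shows in the picture. A call takes as long as a camera call. They do not tell look-alikes from the thing itself.
- ctrl.find_in(target, camera): "rect" ([left, top, right, bottom] in pixels, round what is visible of it).
- ctrl.masks_of(target, camera): "region" (420x560 bool, what is visible of it) and "rect" ([left, top, right, bottom] in pixels, round what is visible of it).
The state is a dict: "clock": time; "qpos": joint angles; "qd": joint speeds; "tau": joint torques, N m; "tool_pos": TCP position; "orientation": TCP orientation; "contact_force": force on the tool from outside, world axes, zero at the start; "wrist_torque": the same for the moment, N m; "finger_gap": opening from 0.0 (shut) to 1.0 (fully open).
Only numpy, scipy, OpenCV 4.12 (cv2) and the standard library are available. Lean on these libraries where they do the work, as an engineer would, in place of code of your own. Each camera call takes 0.05 s, during which the arm holds its last target.

## Working session

There is one attempt and no reset: what is moved stays moved. The work goes in short steps, Python scripts to look and compute and a tool call to move; the robot and the scene stay as the last step left them, time stands still between calls to the robot, and variables do not carry over. Pictures are saved under pics/ and viewed, and the job is handed in when it is done.

Besides the shell and the picture viewer there is one more tool, called after ">>>" as a command line: name --argument value ..., lists and objects as JSON in quotes. move_arm: Moves the arm, as the interface text tells. Its arguments: {"type":"object","properties":{"rows":{"type":"string"},"newtons":{"type":"number"}},"required":["rows"]}

```bash
mkdir -p pics
python3 - <<'E'
from plant import ctrl
import cv2
s=ctrl.sense();print(s)
for n in ["scene","side","wrist"]:
    print(n,ctrl.camera_params(n))
    cv2.imwrite(f"pics/{n}0.png",ctrl.read_camera(n))
E
```

```text
{'clock': 0.0, 'qpos': array([ 1.28279524,  0.68997809, -0.19449678,  1.56637627,  0.15732848,
        0.90251933, -0.2151053 ]), 'qd': array([-1.41061698e-04, -1.65468231e-04,  1.33260295e-03, -1.41154511e-03,
        2.22803720e-06,  1.18189351e-03,  1.13570991e-03]), 'tau': array([-3.52986526e-04, -5.39614177e+01, -1.26669377e+00, -1.58547163e+01,
        9.06286208e-03,  9.62980790e-03, -6.55436452e-06]), 'tool_pos': array([ 0.19740427, -0.59232774,  0.2444787 ]), 'orientation': array([-0.69780059, -0.11395991,  0.69813563, -0.1126682 ]), 'contact_force': array([-0.25873672, -0.08989209, -0.25240716]), 'wrist_torque': array([ 0.06603557, -0.00232738,  0.00914511]), 'finger_gap': 0.9974787401371901}
scene {'vfov': 49.985738007771346, 'cx': 279.27326205297305, 'cy': 211.1351942901709, 'distortion': array([-0.03122101,  0.        ,  0.        ,  0.        ,  0.        ]), 'xyz': array([1.14050088, 0.51252193, 1.20284972]), 'orientation': array([0.13153925, 0.27273792, 0.86742478, 0.39482364])}
side {'vfov': 44.78252699030324, 'cx': 280.8974910963532, 'cy': 214.33044403552293, 'distortion': array([-0.14337443,  0.        ,  0.        ,  0.        ,  0.        ]), 'xyz': array([0.1913288 , 1.08585103, 1.2294945 ]), 'orientation': array([-0.05848367,  0.38016385,  0.9155084 , -0.11789604])}
wrist {'vfov': 64.83811808052924, 'cx': 276.51647543602456, 'cy': 211.42883700718608, 'distortion': array([0.00969588, 0.        , 0.        , 0.        , 0.        ]), 'mount': array([[-6.66317376e-04,  2.82311327e-01, -9.59322610e-01,
        -1.30129128e-01],
       [ 9.99999657e-01,  6.60978797e-04, -5.00056332e-04,
         1.57982399e-03],
       [ 4.92920338e-04, -9.59322614e-01, -2.82311671e-01,
        -7.21551335e-02],
       [ 0.00000000e+00,  0.00000000e+00,  0.00000000e+00,
         1.00000000e+00]])}
```

View pics/scene0.png

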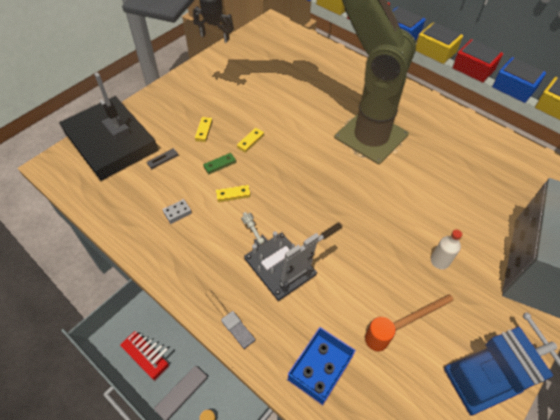

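View pics/side0.png

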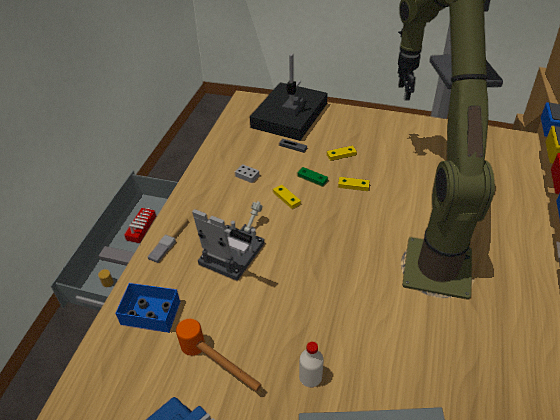

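View pics/wrist0.png

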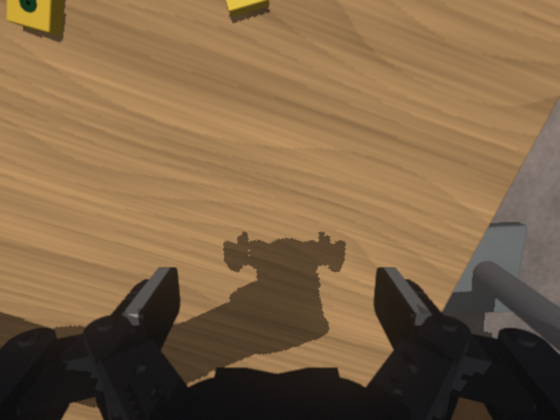

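```bash
cat > h.py <<'E'
import numpy as np, cv2
from scipy.spatial.transform import Rotation as R
from plant import ctrl
def cam(n,s=None):
    p=ctrl.camera_params(n); f=210/np.tan(np.radians(p['vfov']/2))
    K=np.array([[f,0,p['cx']],[0,f,p['cy']],[0,0,1.]])
    if 'mount' in p:
        T=np.eye(4);T[:3,:3]=R.from_quat(s['orientation']).as_matrix();T[:3,3]=s['tool_pos'];T=T@p['mount']
    else:
        T=np.eye(4);T[:3,:3]=R.from_quat(p['orientation']).as_matrix();T[:3,3]=p['xyz']
    return K,np.array(p['distortion']),T
def proj(c,P):
    K,D,T=c; P=np.atleast_2d(P); q=(P-T[:3,3])@T[:3,:3]; q=q*[1,-1,-1]
    return cv2.projectPoints(q.reshape(-1,1,3),np.zeros(3),np.zeros(3),K,D)[0].reshape(-1,2)
def toz(c,uv,z):
    K,D,T=c; u=cv2.undistortPoints(np.array(uv,float).reshape(-1,1,2),K,D).reshape(-1,2)
    d=np.c_[u[:,0],-u[:,1],-np.ones(len(u))]@T[:3,:3].T; o=T[:3,3]
    z=np.broadcast_to(z,len(u))
    return o+d*((z-o[2])/d[:,2])[:,None]
E
python3 - <<'E'
from h import *
out={}
for n in ["scene","side"]:
    im=ctrl.read_camera(n); c=cam(n)
    for t in ["pad_center","fixture","nut","leaf_handle","leaf","bolt","mallet","oil_bottle"]:
        r=ctrl.find_in(t,n)
        print(n,t,[(np.round(d['rect']),round(d['p'],2)) for d in r[:4]])
    g=(im[:,:,1].astype(int)>im[:,:,2]+25)&(im[:,:,1].astype(int)>im[:,:,0]+15)
    k,l,st,ce=cv2.connectedComponentsWithStats(g.astype(np.uint8))
    for i in range(1,k):
        if st[i,4]>60:
            ys,xs=np.nonzero(l==i); print(n,'green',st[i],ce[i], toz(c,[ce[i]],0.015))
            rr=cv2.minAreaRect(np.c_[xs,ys].astype(np.float32)); print(toz(c,cv2.boxPoints(rr),0.02).round(3))
    if n=="scene": cr=im[200:305,190:350]
    else: cr=im[190:285,180:280]
    cv2.imwrite(f"pics/{n}_crop.png",cv2.resize(cr,None,fx=5,fy=5,interpolation=cv2.INTER_CUBIC))
E
```

```text
scene pad_center [(array([204., 153., 238., 176.]), 0.96), (array([216., 186., 253., 201.]), 0.67), (array([239., 125., 263., 152.]), 0.52), (array([193., 116., 214., 141.]), 0.5)]
scene fixture [(array([243., 211., 340., 303.]), 0.89)]
scene nut [(array([242., 217., 261., 242.]), 0.66)]
scene leaf_handle [(array([280., 223., 342., 282.]), 0.86)]
scene leaf [(array([284., 224., 344., 287.]), 0.57)]
scene bolt [(array([240., 213., 263., 245.]), 0.52)]
scene mallet [(array([366., 291., 452., 352.]), 0.8), (array([281., 224., 344., 286.]), 0.46)]
scene oil_bottle [(array([429., 229., 460., 271.]), 0.61), (array([150., 148., 179., 168.]), 0.53)]
scene green [195 117  16  22 157] [202.72611465 127.62420382] [[ 0.39572906 -0.48620421  0.015     ]]
[[ 0.447 -0.472  0.02 ]
 [ 0.355 -0.532  0.02 ]
 [ 0.344 -0.495  0.02 ]
 [ 0.436 -0.436  0.02 ]]
scene green [238 128  25  21 168] [249.99404762 137.96428571] [[ 0.31854399 -0.31843412  0.015     ]]
[[ 0.372 -0.329  0.02 ]
 [ 0.261 -0.338  0.02 ]
 [ 0.271 -0.301  0.02 ]
 [ 0.38  -0.294  0.02 ]]
scene green [204 154  31  18 228] [218.69298246 162.
[... 673 characters left out ...]
ray([323., 146., 357., 162.]), 0.51)]
side fixture [(array([191., 200., 262., 280.]), 0.68)]
side nut [(array([243., 202., 263., 236.]), 0.54), (array([234., 166., 258., 182.]), 0.42)]
side leaf_handle [(array([193., 211., 252., 262.]), 0.56)]
side leaf []
side bolt [(array([247., 202., 261., 230.]), 0.67), (array([194., 210., 252., 260.]), 0.62)]
side mallet [(array([176., 318., 263., 392.]), 0.97)]
side oil_bottle [(array([297., 341., 322., 387.]), 0.77), (array([245., 203., 261., 233.]), 0.67)]
side green [297 167  31  19 297] [312.25589226 175.93939394] [[ 0.47122588 -0.31168563  0.015     ]]
[[ 0.53  -0.297  0.02 ]
 [ 0.529 -0.353  0.02 ]
 [ 0.412 -0.315  0.02 ]
 [ 0.415 -0.261  0.02 ]]
```

View pics/scene_crop.png

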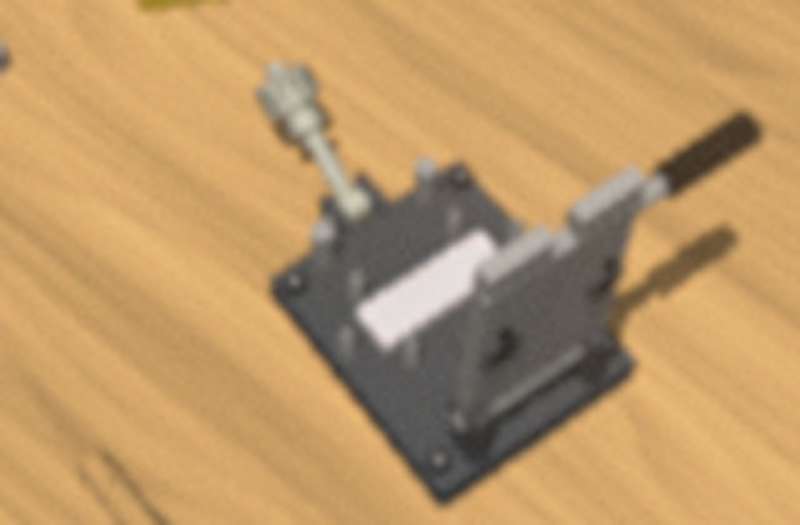

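View pics/side_crop.png

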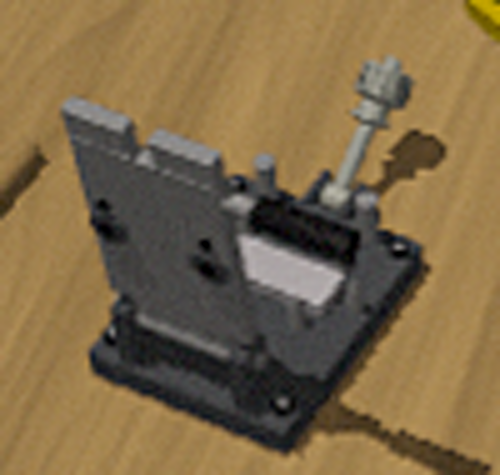

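```bash
cat > fit.py <<'E'
from h import *
from scipy.optimize import least_squares
cs=cam("scene");cd=cam("side")
def S(x,y): return [(x+.5)/5-.5+190,(y+.5)/5-.5+200]
def D(x,y): return [(x+.5)/5-.5+180,(y+.5)/5-.5+190]
A=[((-75,-72,25),S(275,280)),((100,-72,25),S(443,487)),((100,72,25),S(632,365)),((-75,72,25),S(462,163)),
((-64,-38,60),S(323,228)),((-64,38,60),S(425,164)),((-20,-46,37),S(357,312)),((-20,46,37),S(487,232)),((10,-46,37),S(385,350))]
B=[((100,-72,25),D(95,350)),((100,72,25),D(290,432)),((-75,72,25),D(425,255)),((-64,38,60),D(367,200)),((-64,-38,60),D(265,162)),((-20,46,37),D(340,272)),((10,46,37),D(322,303))]
def fx(p,P):
    P=np.atleast_2d(P)*1e-3;c,s=np.cos(p[2]),np.sin(p[2])
    return np.c_[p[0]+c*P[:,0]-s*P[:,1],p[1]+s*P[:,0]+c*P[:,1],P[:,2]]
nS=S(290,95);nD=D(383,82);hS=S(710,152);hD=D(305,228)
def res(p):
    r=[proj(cs,fx(p,[a for a,_ in A]))-[b for _,b in A], proj(cd,fx(p,[a for a,_ in B]))-[b for _,b in B]]
    n=[-88-81*np.sin(p[4]),0,20+81*np.cos(p[4])]; h=[85-150*np.cos(p[3]),101,66+150*np.sin(p[3])]
    for P,s_,d_ in((n,nS,nD),(h,hS,hD)):
        r+= [proj(cs,fx(p,P))-s_,proj(cd,fx(p,P))-d_]
    return np.vstack(r).ravel()
if __name__=="__main__":
    g=toz(cs,[S(420,290)],.037)[0]
    best=min((least_squares(res,[g[0],g[1],y,1.7,1.0],loss='soft_l1') for y in np.arange(-3,3.1,1)),key=lambda o:o.cost)
    print(best.x.round(4),best.cost); print(best.fun.reshape(-1,2).round(1))
    q=best.x
    for n,P in(("nest",(-5,0,37)),("handle",(85-150*np.cos(q[3]),101,66+150*np.sin(q[3]))),("hshut",(-65,101,66)),("nut",(-88-81*np.sin(q[4]),0,20+81*np.cos(q[4])))): print(n,fx(q,P).round(4))
E
python3 fit.py
```

```text
[0.6385 0.0932 1.3553 1.6404 0.9728] 10.766846048271145
[[-1.  -0.7]
 [ 0.4  1.5]
 [ 1.9 -1.2]
 [-0.  -1.3]
 [ 0.4  0.5]
 [ 0.7  0.3]
 [ 0.2 -0.6]
 [-0.9 -0.5]
 [ 0.6 -0.8]
 [-2.1  0. ]
 [-1.4  0.2]
 [-0.5 -2.7]
 [-0.4 -0.5]
 [-0.4 -0.5]
 [ 0.7  0.1]
 [-0.5  0.3]
 [ 0.1 -0.9]
 [-0.   0.4]
 [-0.2  0.1]
 [-0.1 -0. ]]
nest [[0.6374 0.0883 0.037 ]]
handle [[0.5602 0.208  0.2156]]
hshut [[0.5259 0.0513 0.066 ]]
nut [[ 0.6053 -0.0582  0.0656]]
```

```bash
cat >> h.py <<'E'
def st():
    s=ctrl.sense(); M=R.from_quat(s['orientation']).as_matrix()
    print('t',round(s['clock'],2),'pos',s['tool_pos'].round(4),'x',M[:,0].round(3),'y',M[:,1].round(3),'yaw_y',round(float(np.arctan2(M[1,1],M[0,1])),3),'F',s['contact_force'].round(1),'T',s['wrist_torque'].round(2),'gap',round(s['finger_gap'],3)); print('q',s['qpos'].round(2))
    return s
def turn(s,xdir,ydir):
    # rotvec to make tool x = xdir, tool y = ydir (orthonormalised)
    x=np.array(xdir,float);x/=np.linalg.norm(x);y=np.array(ydir,float);y-=x*(x@y);y/=np.linalg.norm(y)
    M=np.c_[x,y,np.cross(x,y)]
    return (R.from_matrix(M)*R.from_quat(s['orientation']).inv()).as_rotvec()
E
python3 - <<'E'
from h import *
s=st(); a=-.33+np.pi/2
for sg in(1,-1): print(turn(s,[0,0,-1],[sg*np.cos(a),sg*np.sin(a),0]).round(3))
c=cam("wrist",s);print(c[2].round(3))
E
```

```text
t 1.05 pos [ 0.1977 -0.593   0.2453] x [ 0. -0. -1.] y [ 0.316 -0.949  0.   ] yaw_y -1.249 F [-0.2 -1.1  0.1] T [-0.05  0.06  0.01] gap 1.004
q [ 1.28  0.69 -0.19  1.57  0.16  0.9  -0.22]
[0.   0.   2.49]
[ 0.    -0.    -0.652]
[[ 0.316  0.91   0.268  0.267]
 [-0.949  0.303  0.09  -0.572]
 [ 0.001 -0.282  0.959  0.375]
 [ 0.     0.     0.     1.   ]]
```

>>> move_arm --rows "0.277 0.278 -0.045 0 0 -0.65 0;0.277 0.278 -0.045 0 0 -0.65 0;0.277 0.278 -0.045 0 0 -0.65 0;0.277 0.278 -0.045 0 0 -0.65 0;0.277 0.278 -0.045 0 0 -0.65 0;0.277 0.278 -0.045 0 0 -0.65 0;0.277 0.278 -0.045 0 0 -0.65 0;0.277 0.278 -0.045 0 0 -0.65 0;0.277 0.278 -0.045 0 0 -0.65 0;0.277 0.278 -0.045 0 0 -0.65 0;0.277 0.278 -0.045 0 0 -0.65 0"

```text
clock: 2.15
tool_pos: [0.4737, -0.3162, 0.2005]
orientation: [-0.697, 0.117, 0.698, 0.116]
contact_force: [-1.0, -0.2, 0.1]
finger_gap: 1.0
```

```bash
cat > pad.py <<'E'
from h import *
import sys
s=st(); c=cam("wrist",s); im=ctrl.read_camera("wrist"); cv2.imwrite(f"pics/{sys.argv[1]}.png",im)
hsv=cv2.cvtColor(im,cv2.COLOR_BGR2HSV)
g=cv2.inRange(hsv,(50,80,25),(90,255,255))
k,l,stt,ce=cv2.connectedComponentsWithStats(g)
i=1+np.argmax(stt[1:,4]); m=(l==i).astype(np.uint8)
m=cv2.morphologyEx(m,cv2.MORPH_CLOSE,np.ones((15,15)))
cn=max(cv2.findContours(m,0,cv2.CHAIN_APPROX_NONE)[0],key=cv2.contourArea).reshape(-1,2)
w=toz(c,cn,0.02)[:,:2]*1000
(cx,cy),(a,b),an=cv2.minAreaRect(w.astype(np.float32)); print('top-face rect mm',cx,cy,a,b,an, stt[i])
E
python3 pad.py wpad
```

```text
t 2.15 pos [ 0.4737 -0.3162  0.2005] x [-0.001 -0.001 -1.   ] y [-0.324 -0.946  0.001] yaw_y -1.901 F [-1.  -0.2  0.1] T [ 0.    0.07 -0.03] gap 1.0
q [ 0.48  0.67  0.05  1.79 -0.05  0.68 -1.35]
top-face rect mm 476.20513916015625 -321.1237487792969 38.6893310546875 108.73616790771484 71.76298522949219 [ 258  131   42  112 4119]
```

View pics/wpad.png

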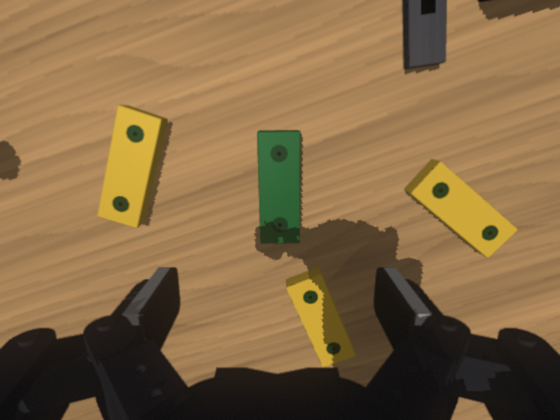

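>>> move_arm --rows "0.002 -0.005 -0.05 0 0 0.012 0.2;0.002 -0.005 -0.1 0 0 0.012 0.2;0.002 -0.005 -0.15 0 0 0.012 0.2;0.002 -0.005 -0.182 0 0 0.012 0.2;0.002 -0.005 -0.182 0 0 0.012 0.2;0.002 -0.005 -0.182 0 0 0.012 0.2;0.002 -0.005 -0.182 0 0 0.012 1;0.002 -0.005 -0.182 0 0 0.012 1;0.002 -0.005 -0.182 0 0 0.012 1;0.002 -0.005 -0.182 0 0 0.012 1;0.002 -0.005 -0.182 0 0 0.012 1;0.002 -0.005 -0.182 0 0 0.012 1" --newtons 50

```text
clock: 3.4
tool_pos: [0.4768, -0.3225, 0.021]
orientation: [0.699, -0.113, -0.697, -0.111]
contact_force: [0.3, 1.2, 6.5]
finger_gap: 0.456
```

```bash
python3 pad.py wpad2
```

```text
t 3.4 pos [ 0.4768 -0.3225  0.021 ] x [ 0.003 -0.003 -1.   ] y [-0.314 -0.949  0.002] yaw_y -1.89 F [0.3 1.2 6.5] T [0.16 0.16 0.03] gap 0.456
q [ 0.5   0.97  0.02  1.85 -0.05  0.32 -1.33]
top-face rect mm 480.446533203125 -325.0394287109375 40.241966247558594 101.33472442626953 71.74508666992188 [  228   162    98   212 18624]
```

View pics/wpad2.png

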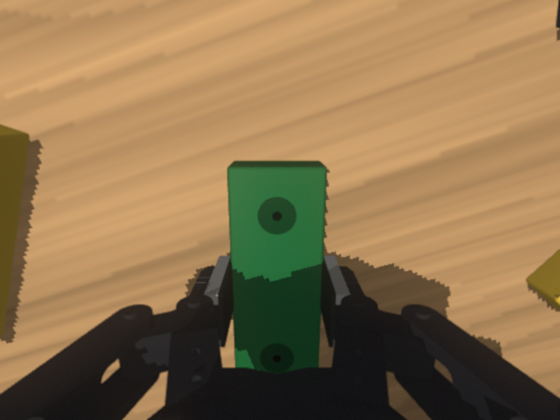

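>>> move_arm --rows "0 0 0.03 0 0 0 1;0 0 0.08 0 0 0 1;0 0 0.13 0 0 0 1;0 0 0.15 0 0 0 1;0 0 0.15 0 0 0 1;0 0 0.15 0 0 0 1"

```text
clock: 4.05
tool_pos: [0.4765, -0.3222, 0.1714]
orientation: [0.699, -0.113, -0.697, -0.111]
contact_force: [-0.3, 0.4, -3.1]
finger_gap: 0.455
```

```bash
python3 pad.py wpad3
python3 - <<'E'
from h import *
im=cv2.imread('pics/wpad3.png'); cv2.imwrite('pics/w3.png',im)
E
```

```text
t 4.05 pos [ 0.4765 -0.3222  0.1714] x [ 0.003 -0.004 -1.   ] y [-0.314 -0.95   0.002] yaw_y -1.89 F [-0.3  0.4 -3.1] T [-0.02 -0.02 -0.03] gap 0.455
q [ 0.49  0.72  0.04  1.8  -0.05  0.62 -1.33]
top-face rect mm 405.8504638671875 -300.4715576171875 86.24159240722656 217.23587036132812 71.79251098632812 [  228   162    98   212 18654]
```

View pics/wpad3.png

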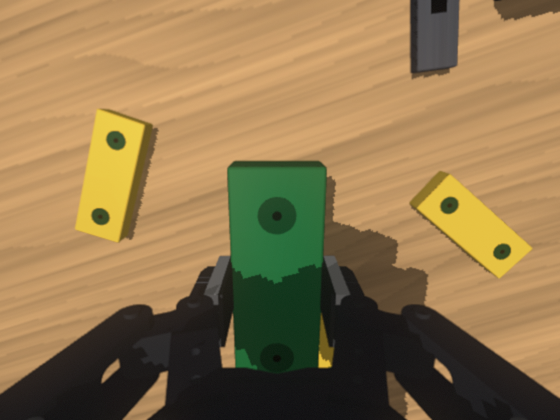

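>>> move_arm --rows "0.005 0.045 0.05 0 0 0.104 1;0.01 0.09 0.05 0 0 0.104 1;0.016 0.138 0.05 0 0 0.104 1;0.022 0.186 0.05 0 0 0.104 1;0.028 0.234 0.05 0 0 0.104 1;0.034 0.28 0.05 0 0 0.104 1;0.038 0.325 0.05 0 0 0.104 1;0.042 0.37 0.05 0 0 0.104 1;0.043 0.382 0.05 0 0 0.104 1;0.043 0.382 0.05 0 0 0.104 1;0.043 0.382 0.05 0 0 0.104 1;0.043 0.382 0.05 0 0 0.104 1"

```text
clock: 5.3
tool_pos: [0.5184, 0.0576, 0.2197]
orientation: [0.703, -0.078, -0.703, -0.076]
contact_force: [-0.2, 0.3, -2.5]
finger_gap: 0.452
```

Run:
```python
from h import *
s=st(); im=ctrl.read_camera("wrist"); cv2.imwrite('pics/wfix.png',im)
np.savez('wfix.npz',pos=s['tool_pos'],q=s['orientation'])
# pad in tool frame from wpad3
P=[]
c=cam("wrist",s); 
uv=np.array([[277,216],[277,358],[229,163],[326,163]],float)
w=toz(c,uv,s['tool_pos'][2]-.001)
M=R.from_quat(s['orientation']).as_matrix()
print(((w-s['tool_pos'])@M).round(4))
```

```text
t 5.3 pos [0.5184 0.0576 0.2197] x [-0.    -0.004 -1.   ] y [-0.217 -0.976  0.004] yaw_y -1.789 F [-0.2  0.3 -2.5] T [-0.03 -0.02  0.03] gap 0.452
q [-0.26  0.59  0.1   1.91 -0.08  0.64 -1.9 ]
[[ 0.001   0.0015 -0.0324]
 [ 0.001   0.0015  0.038 ]
 [ 0.001  -0.0175 -0.0544]
 [ 0.0011  0.021  -0.0544]]
```

View pics/wfix.png

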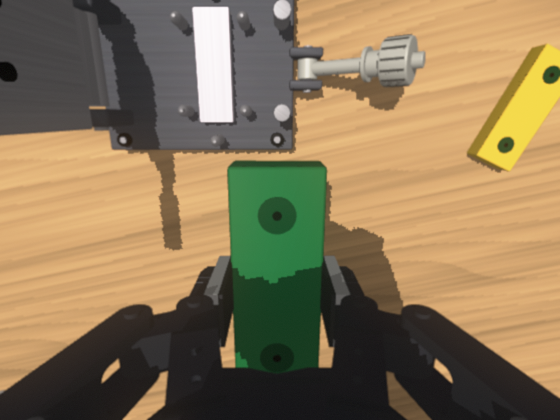

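Run:
```python
import cv2
im=cv2.imread('pics/wfix.png')[0:160,100:310]
cv2.imwrite('pics/wfixc.png',cv2.resize(im,None,fx=3.75,fy=3.75,interpolation=cv2.INTER_CUBIC))
```

```text
(no output)
```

View pics/wfixc.png

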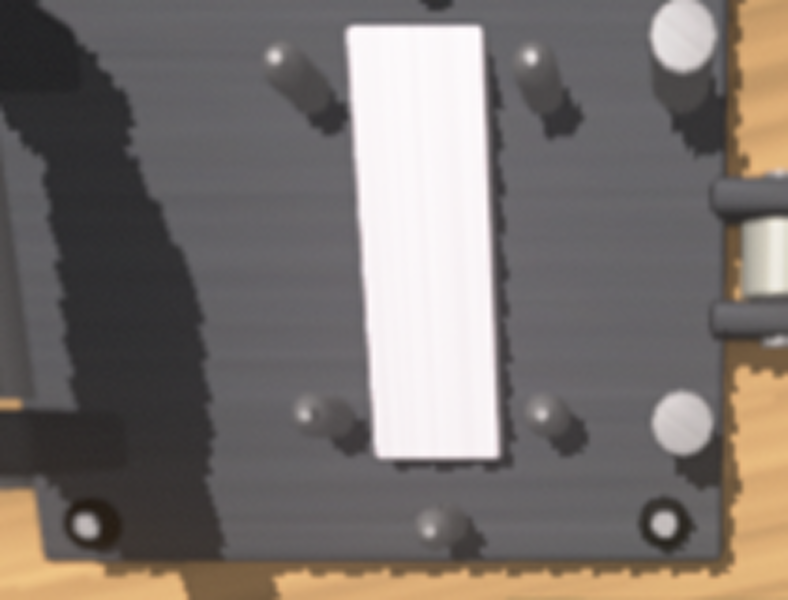

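```bash
cat > fit2.py <<'E'
from h import *
from fit import fx
from scipy.optimize import least_squares
d=np.load('wfix.npz'); s=dict(tool_pos=d['pos'],orientation=d['q']); c=cam("wrist",s)
W=lambda x,y:[(x+.5)/3.75-.5+100,(y+.5)/3.75-.5]
uv=[W(347,26),W(482,26),W(500,458),W(374,460),W(683,36),W(683,423),W(277,53),W(530,53),W(309,412),W(542,412),W(430,525)]
def pts(g): 
    a=20+5+g;b=55+5+g
    return [(10,-46,37),(-20,-46,37),(-20,46,37),(10,46,37),(-64,-38,60),(-64,38,60),(-5+a,-36,52),(-5-a,-36,52),(-5+a,36,52),(-5-a,36,52),(-5,b,52)]
o=least_squares(lambda p:(proj(c,fx(p,pts(p[3])))-uv).ravel(),[.6385,.0932,1.355,1],loss='soft_l1')
print(o.x.round(4));print(o.fun.reshape(-1,2).round(1))
p=o.x; n=fx(p,(-5,0,37))[0]; print('nest',n)
M=R.from_quat(d['q']).as_matrix()
zc=d['pos'][2]-.001
K=[(277.,216.),(277.,357.)]; w=toz(c,K,zc).mean(0); e=toz(c,[(229.,165),(326,165)],zc).mean(0)
print('holes mid tool',(w-d['pos'])@M,'edge',(e-d['pos'])@M)
ang=p[2]-np.pi; print('target yaw_y',ang)
E
python3 fit2.py
```

```text
[0.641  0.0897 1.3536 1.6484]
[[ 0.  -0.3]
 [ 0.2 -0.2]
 [-0.2 -0.4]
 [ 0.5 -0.9]
 [ 0.  -0.4]
 [-0.2 -0.5]
 [ 0.4  0.9]
 [ 0.   1. ]
 [-0.4  0.1]
 [-0.4  0.1]
 [ 0.1  0.5]]
nest [0.63990706 0.08484667 0.037     ]
holes mid tool [0.00100424 0.00152397 0.00252647] edge [ 0.00104396  0.00173789 -0.05360189]
target yaw_y -1.7880015343855253
```

>>> move_arm --rows "0.045 0.01 0 0 0 0 1;0.09 0.02 0 0 0 0 1;0.124 0.028 0 0 0 0 1;0.124 0.028 -0.03 0 0 0 1;0.124 0.028 -0.07 0 0 0 1;0.124 0.028 -0.11 0 0 0 1;0.124 0.028 -0.13 0 0 0 1;0.124 0.028 -0.13 0 0 0 1;0.124 0.028 -0.13 0 0 0 1;0.124 0.028 -0.13 0 0 0 1"

```text
clock: 6.35
tool_pos: [0.6441, 0.0851, 0.0917]
orientation: [0.704, -0.079, -0.701, -0.076]
contact_force: [-0.9, 0.2, -2.2]
finger_gap: 0.448
```

Run:
```python
from h import *
s=st(); im=ctrl.read_camera("wrist"); cv2.imwrite('pics/wn.png',im)
im2=ctrl.read_camera("scene"); cv2.imwrite('pics/sn.png',cv2.resize(im2[190:310,200:350],None,fx=5,fy=5,interpolation=cv2.INTER_CUBIC))
np.savez('wn.npz',pos=s['tool_pos'],q=s['orientation'])
```

```text
t 6.35 pos [0.6441 0.0851 0.0917] x [ 0.004 -0.003 -1.   ] y [-0.218 -0.976  0.002] yaw_y -1.79 F [-0.9  0.2 -2.2] T [-0.02  0.02 -0.05] gap 0.448
q [-0.25  0.92  0.08  1.61 -0.1   0.62 -1.91]
```

View pics/wn.png

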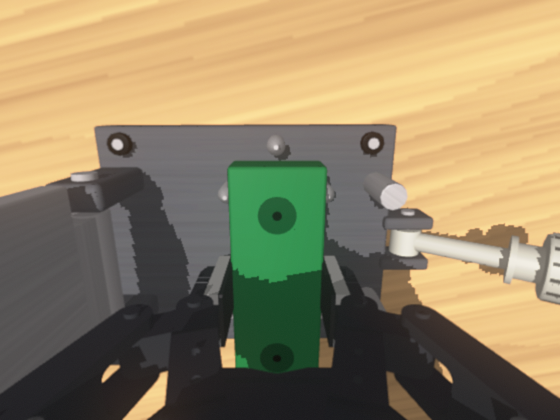

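View pics/sn.png

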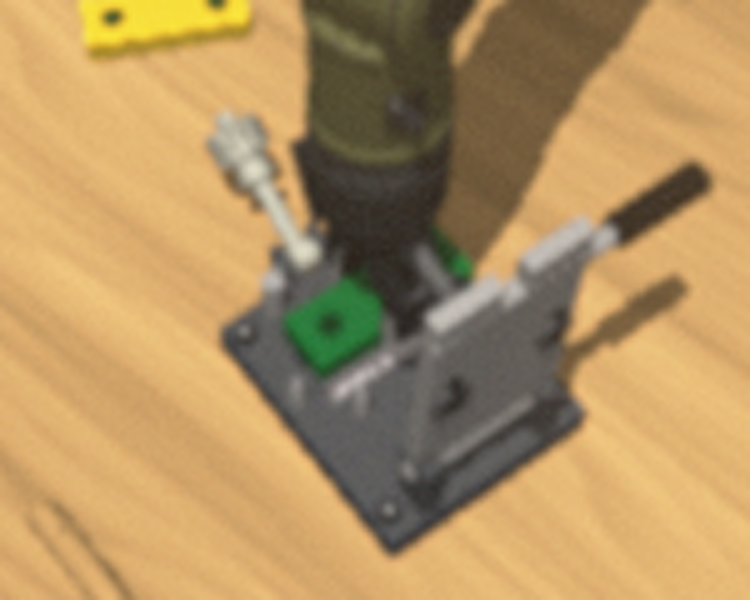

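Run:
```python
from h import *
from fit import fx
d=np.load('wn.npz'); c=cam("wrist",dict(tool_pos=d['pos'],orientation=d['q']))
p=[.641,.0897,1.3536]
print(proj(c,fx(p,[(-5,-61.65,52),(21.65,-36,52),(-31.65,-36,52),(-75,-72,25),(100,-72,25),(-64,-38,60)])).round(1))
im=cv2.imread('pics/wn.png')[115:255,80:400]
cv2.imwrite('pics/wnc.png',cv2.resize(im,None,fx=2.5,fy=2.5,interpolation=cv2.INTER_CUBIC))
```

```text
[[275.8 146. ]
 [225.5 195.5]
 [326.4 195.2]
 [397.3 123.1]
 [ 92.8 123.9]
 [393.3 194.7]]
```

View pics/wnc.png

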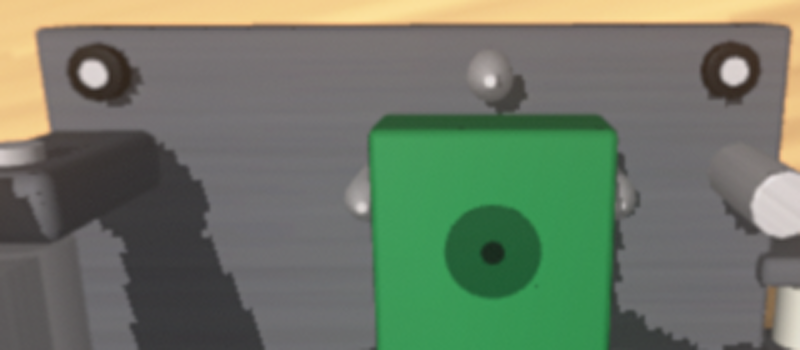

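>>> move_arm --rows "-0.002 0.001 0 0 0 0 1;-0.002 0.001 0 0 0 0 1;-0.002 0.001 -0.01 0 0 0 1;-0.002 0.001 -0.02 0 0 0 1;-0.002 0.001 -0.025 0 0 0 1;-0.002 0.001 -0.025 0 0 0 1"

```text
clock: 7.05
tool_pos: [0.6407, 0.0865, 0.0651]
orientation: [0.703, -0.078, -0.702, -0.076]
contact_force: [-0.3, -0.1, -2.1]
finger_gap: 0.451
```

```bash
python3 -c "
from h import *
st()"
```

```text
t 7.05 pos [0.6407 0.0865 0.0651] x [ 0.001 -0.004 -1.   ] y [-0.217 -0.976  0.003] yaw_y -1.79 F [-0.3 -0.1 -2.1] T [ 0.   -0.   -0.03] gap 0.451
q [-0.25  0.95  0.07  1.62 -0.11  0.57 -1.9 ]
```

>>> move_arm --rows "0.001 0 -0.003 0 0 0 1;0.001 0 -0.005 0 0 0 1;0.001 0 -0.007 0 0 0 1;0.001 0 -0.008 0 0 0 1;0.001 0 -0.008 0 0 0 1"

```text
clock: 7.55
tool_pos: [0.6418, 0.0865, 0.0581]
orientation: [0.703, -0.078, -0.702, -0.076]
contact_force: [-2.5, -0.9, 3.9]
finger_gap: 0.451
```

```bash
python3 -c "
from h import *
st()
cv2.imwrite('pics/wn2.png',ctrl.read_camera('wrist'))"
```

```text
t 7.55 pos [0.6418 0.0865 0.0581] x [ 0.001 -0.003 -1.   ] y [-0.217 -0.976  0.003] yaw_y -1.79 F [-2.5 -0.9  3.9] T [0.02 0.4  0.01] gap 0.451
q [-0.25  0.96  0.07  1.62 -0.11  0.56 -1.9 ]
```

View pics/wn2.png

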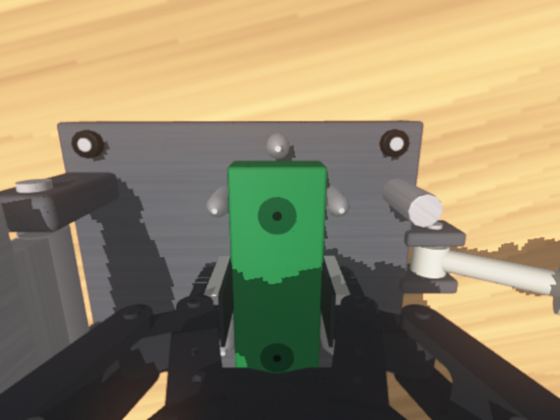

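>>> move_arm --rows "0 0 0 0 0 0 0.3;0 0 0 0 0 0 0.3;0 0 0 0 0 0 0.3;0 0 0 0 0 0 0.3;0 0 0.03 0 0 0 0.3;0 0 0.08 0 0 0 0.3;0 0 0.12 0 0 0 0.3;-0.03 -0.01 0.16 0 0 0 0.3;-0.07 -0.02 0.16 0 0 0 0.3;-0.12 -0.03 0.16 0 0 0 0.3;-0.12 -0.03 0.16 0 0 0 0.3;-0.12 -0.03 0.16 0 0 0 0.3"

```text
clock: 8.8
tool_pos: [0.5202, 0.056, 0.2182]
orientation: [0.703, -0.079, -0.703, -0.076]
contact_force: [1.7, 0.7, 1.5]
finger_gap: 0.7
```

Run:
```python
from h import *
s=st(); im=ctrl.read_camera("wrist"); cv2.imwrite('pics/wr.png',im)
np.savez('wr.npz',pos=s['tool_pos'],q=s['orientation'])
```

```text
t 8.8 pos [0.5202 0.056  0.2182] x [-0.    -0.004 -1.   ] y [-0.218 -0.976  0.004] yaw_y -1.79 F [1.7 0.7 1.5] T [ 0.04 -0.06  0.  ] gap 0.7
q [-0.26  0.6   0.1   1.91 -0.09  0.64 -1.9 ]
```

View pics/wr.png

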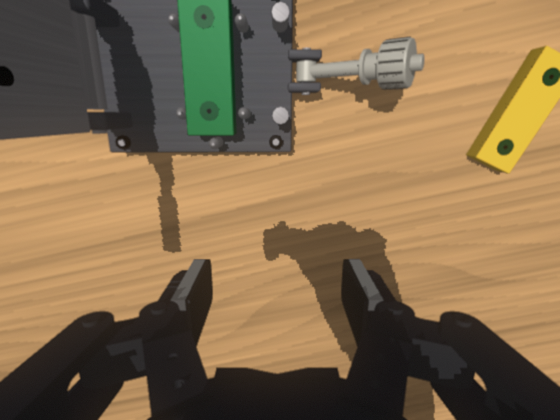

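>>> move_arm --rows "0 0 0.04 0 0 0 0.3;0 0 0.085 0 0 0 0.3;0.01 0.04 0.085 0 0 0 0.3;0.02 0.085 0.085 0 0 0 0.3;0.03 0.13 0.085 0 0 0 0.3;0.036 0.15 0.085 0 0 0 0.3;0.036 0.15 0.085 0 0 0 0.3;0.036 0.15 0.085 0 0 0 0.3"

```text
clock: 9.65
tool_pos: [0.5598, 0.2071, 0.3033]
orientation: [0.704, -0.078, -0.701, -0.076]
contact_force: [-0.6, -1.3, 0.1]
finger_gap: 0.699
```

Run:
```python
from h import *
from fit import fx
s=st(); im=ctrl.read_camera("wrist"); cv2.imwrite('pics/wh.png',im)
c=cam("wrist",s)
for q in(1.55,1.64,1.73): print(q,proj(c,fx([.641,.0897,1.3536],[(85-150*np.cos(q),y,66+150*np.sin(q)) for y in (70,132)])).round(1))
im2=ctrl.read_camera("side"); cv2.imwrite('pics/sh.png',cv2.resize(im2[160:290,170:310],None,fx=5,fy=4.5,interpolation=cv2.INTER_CUBIC))
```

```text
t 9.65 pos [0.5598 0.2071 0.3033] x [ 0.004 -0.003 -1.   ] y [-0.216 -0.976  0.003] yaw_y -1.789 F [-0.6 -1.3  0.1] T [-0.09 -0.01 -0.02] gap 0.699
q [-0.51  0.59  0.13  1.59 -0.08  0.97 -2.15]
1.55 [[297.1 174.9]
 [295.8 260.7]]
1.64 [[276.8 174.9]
 [276.9 260.5]]
1.73 [[256.8 174.5]
 [258.4 259.7]]
```

View pics/wh.png

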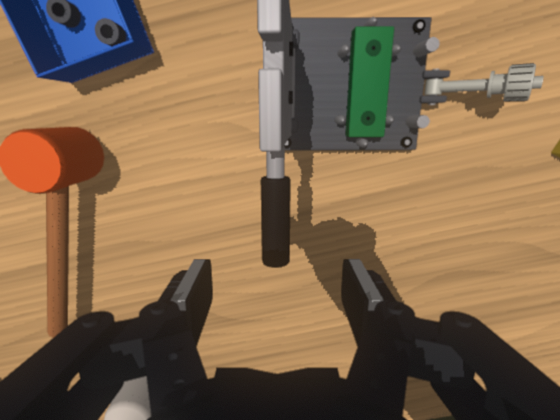

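View pics/sh.png

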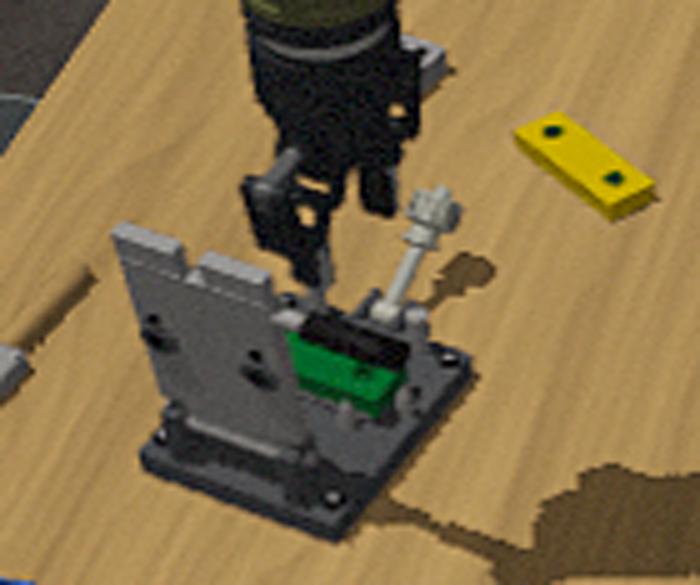

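>>> move_arm --rows "-0.003 -0.001 -0.04 0 0 0 0.3;-0.003 -0.001 -0.08 0 0 0 0.3;-0.003 -0.001 -0.095 0 0 0 0.3;-0.003 -0.001 -0.095 0 0 0 0.3;-0.003 -0.001 -0.095 0 0 0 0.3;-0.003 -0.001 -0.095 0 0 0 1;-0.003 -0.001 -0.095 0 0 0 1;-0.003 -0.001 -0.095 0 0 0 1;-0.003 -0.001 -0.095 0 0 0 1;-0.003 -0.001 -0.095 0 0 0 1;-0.003 -0.001 -0.095 0 0 0 1" --newtons 50

```text
clock: 10.85
tool_pos: [0.5575, 0.2053, 0.2101]
orientation: [0.705, -0.078, -0.7, -0.077]
contact_force: [0.3, 1.8, 6.8]
finger_gap: 0.221
```

Run:
```python
from h import *
s=st(); im=ctrl.read_camera("wrist"); cv2.imwrite('pics/wh2.png',im)
```

```text
t 10.85 pos [0.5575 0.2053 0.2101] x [ 0.007 -0.002 -1.   ] y [-0.219 -0.976  0.   ] yaw_y -1.791 F [0.3 1.8 6.8] T [ 0.37 -0.01  0.02] gap 0.221
q [-0.49  0.69  0.11  1.71 -0.09  0.74 -2.13]
```

View pics/wh2.png

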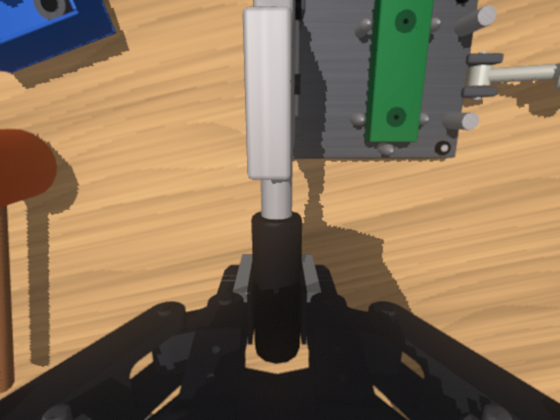

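Run:
```python
import numpy as np
q0=1.635
for q in np.arange(1.6,-0.06,-0.05):
    X=-150*(np.cos(q)-np.cos(q0)); z=150*(np.sin(q)-np.sin(q0)); print(round(q,2),(np.array([X*.2155,X*.9765,z])/1000).round(4))
```

```text
1.6 [-0.0011 -0.0051  0.0002]
1.55 [-0.0027 -0.0124  0.0003]
1.5 [-0.0044 -0.0198 -0.0001]
1.45 [-0.006  -0.027  -0.0008]
1.4 [-0.0076 -0.0343 -0.0019]
1.35 [-0.0092 -0.0415 -0.0033]
1.3 [-0.0107 -0.0486 -0.0052]
1.25 [-0.0123 -0.0556 -0.0073]
1.2 [-0.0138 -0.0625 -0.0099]
1.15 [-0.0153 -0.0692 -0.0128]
1.1 [-0.0167 -0.0758 -0.016 ]
1.05 [-0.0182 -0.0823 -0.0196]
1.0 [-0.0195 -0.0885 -0.0235]
0.95 [-0.0209 -0.0946 -0.0277]
0.9 [-0.0222 -0.1004 -0.0322]
0.85 [-0.0234 -0.1061 -0.037 ]
0.8 [-0.0246 -0.1114 -0.0421]
0.75 [-0.0257 -0.1166 -0.0474]
0.7 [-0.0268 -0.1214 -0.0531]
0.65 [-0.0278 -0.126  -0.0589]
0.6 [-0.0288 -0.1303 -0.065 ]
0.55 [-0.0296 -0.1343 -0.0713]
0.5 [-0.0304 -0.1379 -0.0778]
0.45 [-0.0312 -0.1413 -0.0844]
0.4 [-0.0318 -0.1443 -0.0913]
0.35 [-0.0324 -0.147  -0.0983]
0.3 [-0.033  -0.1493 -0.1054]
0.25 [-0.0334 -0.1513 -0.1126]
0.2 [-0.0338 -0.153  -0.1199]
0.15 [-0.034  -0.1542 -0.1273]
0.1 [-0.0342 -0.1551 -0.1347]
0.05 [-0.0344 -0.1557 -0.1422]
-0.0 [-0.0344 -0.1559 -0.1497]
-0.05 [-0.0344 -0.1557 -0.1572]
```

>>> move_arm --rows "-0.001 -0.005 0 0 0 0 1;-0.003 -0.012 0 0 0 0 1;-0.0045 -0.02 0 0 0 0 1;-0.006 -0.027 -0.001 0 0 0 1;-0.0075 -0.034 -0.002 0 0 0 1;-0.009 -0.0415 -0.0035 0 0 0 1;-0.0105 -0.0485 -0.005 0 0 0 1;-0.0125 -0.0555 -0.0075 0 0 0 1;-0.014 -0.0625 -0.01 0 0 0 1;-0.0155 -0.069 -0.013 0 0 0 1;-0.0165 -0.076 -0.016 0 0 0 1;-0.0165 -0.076 -0.016 0 0 0 1"

```text
clock: 12.1
tool_pos: [0.5404, 0.1264, 0.1933]
orientation: [0.705, -0.08, -0.701, -0.077]
contact_force: [1.3, -2.7, -1.1]
finger_gap: 0.218
```

```bash
cat > arc.py <<'E'
from h import *
s=st(); im=ctrl.read_camera("wrist"); 
import sys; cv2.imwrite(f'pics/{sys.argv[1]}.png',im)
o=np.array([.641,.0905]); ex=np.array([.2155,.9765])
X=(s['tool_pos'][:2]-o)@ex; Z=s['tool_pos'][2]+.0045-.066
q=np.arctan2(Z,.085-X); print('X',X,'q',q,'r',np.hypot(Z,.085-X), 'Fx',s['contact_force'][:2]@ex)
for k in np.arange(q,-.06,-.05):
    x=-150*(np.cos(k)-np.cos(q)); z=150*(np.sin(k)-np.sin(q)); print(round(k,2),(np.array([x*.2155,x*.9765,z])/1000).round(4))
E
python3 arc.py a1
```

```text
t 12.1 pos [0.5404 0.1264 0.1933] x [ 0.005 -0.005 -1.   ] y [-0.221 -0.975  0.004] yaw_y -1.793 F [ 1.3 -2.7 -1.1] T [-0.11 -0.32  0.1 ] gap 0.218
q [-0.37  0.67  0.09  1.85 -0.08  0.63 -2.03]
X 0.013357667163465835 q 1.0728160967736762 r 0.14998853932918876 Fx -2.3737492644762415
1.07 [-0. -0.  0.]
1.02 [-0.0014 -0.0063 -0.0037]
0.97 [-0.0028 -0.0125 -0.0078]
0.92 [-0.0041 -0.0184 -0.0122]
0.87 [-0.0053 -0.0242 -0.0169]
0.82 [-0.0065 -0.0297 -0.0218]
0.77 [-0.0077 -0.0349 -0.0271]
0.72 [-0.0088 -0.0399 -0.0326]
0.67 [-0.0098 -0.0446 -0.0383]
0.62 [-0.0108 -0.049  -0.0443]
0.57 [-0.0117 -0.0531 -0.0505]
0.52 [-0.0126 -0.0569 -0.0569]
0.47 [-0.0133 -0.0604 -0.0635]
0.42 [-0.014  -0.0636 -0.0702]
0.37 [-0.0147 -0.0664 -0.0771]
0.32 [-0.0152 -0.0689 -0.0842]
0.27 [-0.0157 -0.0711 -0.0914]
0.22 [-0.0161 -0.0729 -0.0986]
0.17 [-0.0164 -0.0743 -0.106 ]
0.12 [-0.0166 -0.0754 -0.1134]
0.07 [-0.0168 -0.0761 -0.1209]
0.02 [-0.0169 -0.0765 -0.1284]
-0.03 [-0.0169 -0.0765 -0.1359]
```

View pics/a1.png

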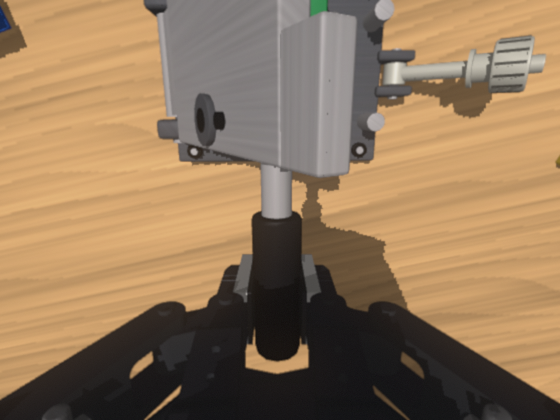

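>>> move_arm --rows "-0.0015 -0.0065 -0.0035 0 0 0 1;-0.003 -0.0125 -0.008 0 0 0 1;-0.004 -0.0185 -0.012 0 0 0 1;-0.0055 -0.024 -0.017 0 0 0 1;-0.0065 -0.0295 -0.022 0 0 0 1;-0.0075 -0.035 -0.027 0 0 0 1;-0.009 -0.04 -0.0325 0 0 0 1;-0.01 -0.0445 -0.0385 0 0 0 1;-0.011 -0.049 -0.0445 0 0 0 1;-0.0115 -0.053 -0.0505 0 0 0 1;-0.0125 -0.057 -0.057 0 0 0 1;-0.0125 -0.057 -0.057 0 0 0 1"

```text
clock: 13.35
tool_pos: [0.5275, 0.0683, 0.135]
orientation: [0.704, -0.081, -0.701, -0.077]
contact_force: [3.1, -2.7, -9.4]
finger_gap: 0.216
```

```bash
python3 arc.py a2
```

```text
t 13.35 pos [0.5275 0.0683 0.135 ] x [ 0.003 -0.007 -1.   ] y [-0.222 -0.975  0.006] yaw_y -1.794 F [ 3.1 -2.7 -9.4] T [-0.42 -0.76  0.05] gap 0.216
q [-0.25  0.74  0.06  1.95 -0.07  0.45 -1.94]
X -0.04617978716462051 q 0.5107406562470108 r 0.1503695426907742 Fx -1.982247275923239
0.51 [-0. -0.  0.]
0.46 [-0.0008 -0.0034 -0.0066]
0.41 [-0.0014 -0.0065 -0.0134]
0.36 [-0.002  -0.0093 -0.0204]
0.31 [-0.0026 -0.0117 -0.0275]
0.26 [-0.003  -0.0137 -0.0347]
0.21 [-0.0034 -0.0155 -0.0419]
0.16 [-0.0037 -0.0168 -0.0493]
0.11 [-0.0039 -0.0178 -0.0567]
0.06 [-0.0041 -0.0184 -0.0642]
0.01 [-0.0041 -0.0187 -0.0717]
-0.04 [-0.0041 -0.0186 -0.0792]
```

View pics/a2.png

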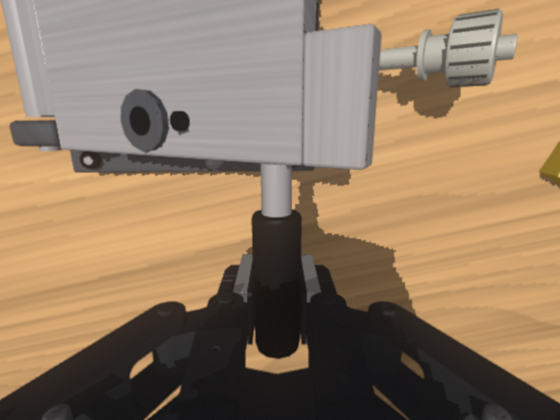

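>>> move_arm --rows "-0.001 -0.0035 -0.0065 0 0 0 1;-0.0015 -0.0065 -0.0135 0 0 0 1;-0.002 -0.0095 -0.0205 0 0 0 1;-0.0025 -0.0115 -0.0275 0 0 0 1;-0.003 -0.0135 -0.0345 0 0 0 1;-0.0035 -0.0155 -0.042 0 0 0 1;-0.0035 -0.017 -0.0495 0 0 0 1;-0.004 -0.018 -0.0565 0 0 0 1;-0.004 -0.0185 -0.064 0 0 0 1;-0.004 -0.0185 -0.069 0 0 0 1;-0.004 -0.0185 -0.073 0 0 0 1;-0.004 -0.0185 -0.075 0 0 0 1"

```text
clock: 14.6
tool_pos: [0.524, 0.0502, 0.0649]
orientation: [0.705, -0.081, -0.7, -0.077]
contact_force: [-10.5, 0.7, 66.6]
finger_gap: 0.215
```

```bash
python3 arc.py a3
```

```text
t 14.6 pos [0.524  0.0502 0.0649] x [ 0.006 -0.006 -1.   ] y [-0.221 -0.975  0.004] yaw_y -1.794 F [-10.5   0.7  66.6] T [-0.08  1.9   0.04] gap 0.215
q [-0.21  0.86  0.03  2.   -0.07  0.28 -1.92]
X -0.06456788464534713 q 0.022678787486528275 r 0.14960635632065902 Fx -1.6085731666473855
0.02 [-0. -0.  0.]
-0.03 [ 0.      0.     -0.0075]
```

View pics/a3.png

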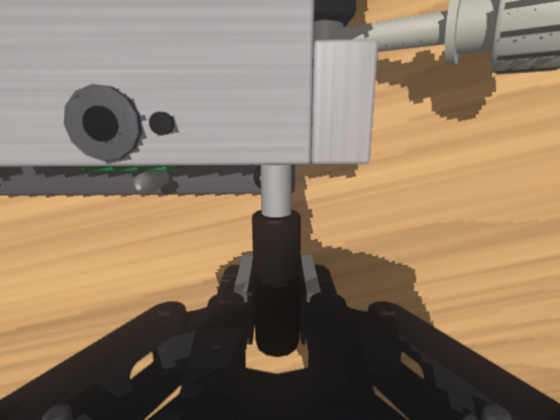

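>>> move_arm --rows "0 0 -0.002 0 0 0 1;0 0 -0.001 0 0 0 1;0 0 -0.001 0 0 0 1;0 0 -0.001 0 0 0 1"

```text
clock: 15.05
tool_pos: [0.524, 0.0502, 0.0653]
orientation: [0.705, -0.08, -0.7, -0.077]
contact_force: [-1.0, -0.1, 15.2]
finger_gap: 0.212
```

```bash
python3 -c "
from h import *
st()
for n,a,b,c,d in(('side',190,290,180,290),('scene',200,320,190,350)):
    cv2.imwrite(f'pics/{n}_c.png',cv2.resize(ctrl.read_camera(n)[a:b,c:d],None,fx=4.9,fy=4.9,interpolation=cv2.INTER_CUBIC))
"
```

```text
t 15.05 pos [0.524  0.0502 0.0653] x [ 0.007 -0.006 -1.   ] y [-0.221 -0.975  0.004] yaw_y -1.794 F [-1.  -0.1 15.2] T [-0.09  0.27  0.03] gap 0.212
q [-0.21  0.86  0.03  2.   -0.07  0.28 -1.92]
```

View pics/side_c.png

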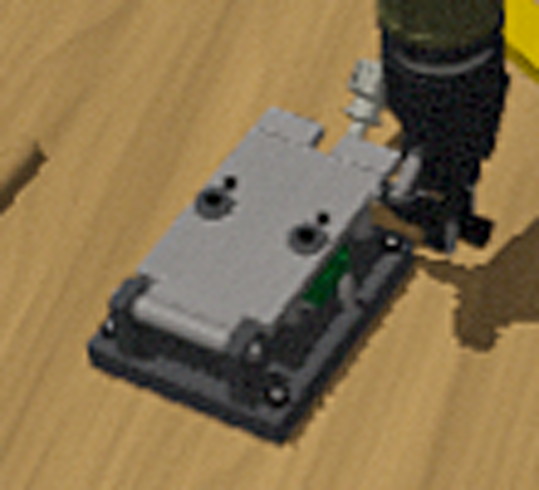

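View pics/scene_c.png

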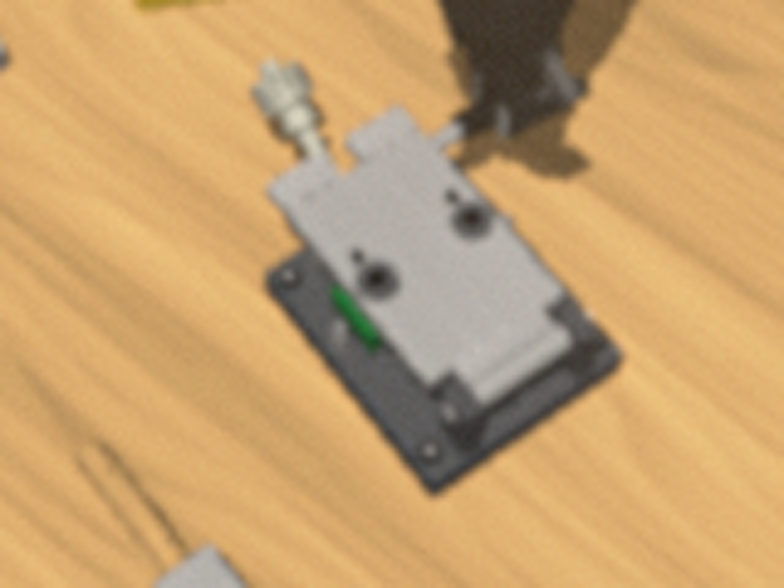

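>>> move_arm --rows "0 0 0 0 0 0 0.6;0 0 0 0 0 0 0.4;0 0 0 0 0 0 0.3;0 0 0.002 0 0 0 0.3;0 0 0.03 0 0 0 0.3;0 0 0.07 0 0 0 0.3;0 0 0.11 0 0 0 0.3;0 0 0.135 0 0 0 0.3;0 0 0.135 0 0 0 0.3"

```text
clock: 16.05
tool_pos: [0.5261, 0.0504, 0.2036]
orientation: [0.708, -0.08, -0.698, -0.078]
contact_force: [0.9, 0.3, -1.3]
finger_gap: 0.698
```

>>> move_arm --rows "0.008 -0.01 0 0 0 0.15 0.3;0.016 -0.02 0 0 0 0.3 0.3;0.025 -0.03 0 0 0 0.45 0.3;0.033 -0.04 0 0 0 0.6 0.3;0.041 -0.055 0 0 0 0.75 0.3;0.05 -0.065 0 0 0 0.9 0.3;0.058 -0.078 0 0 0 1.05 0.3;0.066 -0.09 0 0 0 1.2 0.3;0.075 -0.1 0 0 0 1.35 0.3;0.084 -0.111 0 0 0 1.5 0.3;0.084 -0.111 0 0 0 1.573 0.3;0.084 -0.111 0 0 0 1.573 0.3"

```text
clock: 17.25
tool_pos: [0.6094, -0.0612, 0.2021]
orientation: [0.556, 0.445, -0.548, 0.438]
contact_force: [0.4, 0.4, -1.0]
finger_gap: 0.704
```

Run:
```python
from h import *
from fit import fx
s=st(); im=ctrl.read_camera("wrist"); cv2.imwrite('pics/wb.png',im)
c=cam("wrist",s); np.savez('wb.npz',pos=s['tool_pos'],q=s['orientation'])
for q in (.9,.97,1.04):
  u=np.array([-np.sin(q),0,np.cos(q)])
  print(q,proj(c,fx([.641,.0897,1.3536],[np.array([-88,0,20])+k*u for k in (55,70,92,100)])).round(1).tolist())
```

```text
t 17.25 pos [ 0.6094 -0.0612  0.2021] x [ 0.002  0.015 -1.   ] y [ 0.975 -0.22  -0.001] yaw_y -0.222 F [ 0.4  0.4 -1. ] T [ 0.01  0.04 -0.02] gap 0.704
q [ 0.28  0.75 -0.44  1.64  0.38  0.83 -0.54]
0.9 [[273.2, 174.9], [273.2, 190.7], [273.2, 215.2], [273.2, 224.5]]
0.97 [[273.3, 177.0], [273.3, 193.1], [273.3, 217.9], [273.3, 227.2]]
1.04 [[273.3, 178.7], [273.3, 195.1], [273.4, 220.0], [273.4, 229.3]]
```

View pics/wb.png

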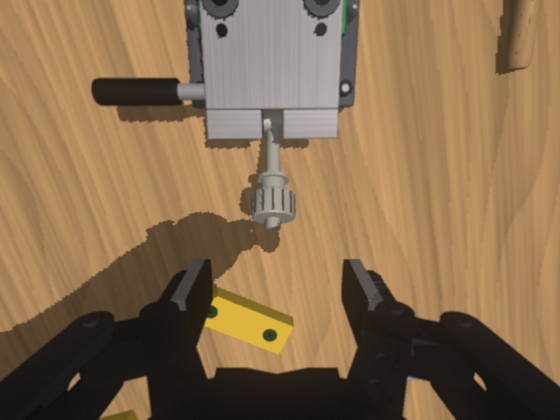

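>>> move_arm --rows "-0.002 0 -0.04 -0.015 0 0 0.3;-0.002 0 -0.085 -0.015 0 0 0.3;-0.002 0 -0.12 -0.015 0 0 0.3;-0.002 0 -0.138 -0.015 0 0 0.3;-0.002 0 -0.138 -0.015 0 0 0.3;-0.002 0 -0.138 -0.015 0 0 0.3;-0.002 0 -0.138 -0.015 0 0 0.3"

```text
clock: 18.0
tool_pos: [0.6083, -0.0603, 0.0658]
orientation: [0.554, 0.44, -0.551, 0.442]
contact_force: [1.1, -0.2, 0.0]
finger_gap: 0.696
```

Run:
```python
from h import *
s=st(); cv2.imwrite('pics/wb2.png',ctrl.read_camera("wrist"))
```

```text
t 18.0 pos [ 0.6083 -0.0603  0.0658] x [ 0.005 -0.    -1.   ] y [ 0.975 -0.221  0.005] yaw_y -0.223 F [ 1.1 -0.2  0. ] T [ 0.01  0.05 -0.02] gap 0.696
q [ 0.2   0.93 -0.32  1.73  0.5   0.56 -0.65]
```

View pics/wb2.png

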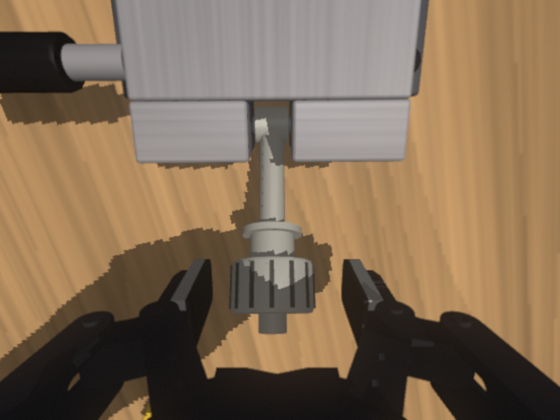

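>>> move_arm --rows "0 0 0 0 0 0 0.6;0 0 0 0 0 0 0.8;0 0 0 0 0 0 0.8;0 0 0 0 0 0 0.8;0 0 0 0 0 0 0.8;0 0 0 0 0 0 0.8" --newtons 30

```text
clock: 18.65
tool_pos: [0.6064, -0.061, 0.0663]
orientation: [0.553, 0.44, -0.553, 0.442]
contact_force: [-5.8, -0.5, 4.5]
finger_gap: 0.405
```

```bash
cat > b.py <<'E'
from h import *
import sys
s=st(); cv2.imwrite(f"pics/{sys.argv[1]}.png",ctrl.read_camera("wrist"))
o=np.array([.641,.0905]); ex=np.array([.2155,.9765])
X=(s['tool_pos'][:2]-o)@ex*1000; Z=s['tool_pos'][2]*1000+2
q=np.arctan2(-88-X,Z-20); r=np.hypot(-88-X,Z-20); print('X',X,'q',q,'r',r,'yfix',(s['tool_pos'][:2]-o)@[-.9765,.2155]); r=81
for k in np.arange(q,-.06,-.07):
    x=-r*(np.sin(k)-np.sin(q)); z=r*(np.cos(k)-np.cos(q)); print(round(k,2),(np.array([x*.2155,x*.9765,z])/1000).round(4))
E
python3 b.py wb3
```

```text
t 18.65 pos [ 0.6064 -0.061   0.0663] x [ 0.002 -0.001 -1.   ] y [ 0.975 -0.222  0.002] yaw_y -0.224 F [-5.8 -0.5  4.5] T [0.05 1.18 0.05] gap 0.405
q [ 0.2   0.93 -0.32  1.73  0.5   0.56 -0.65]
X -155.3701595861876 q 0.9491297255514565 r 82.87540405232458 yfix 0.001168832891077013
0.95 [-0. -0.  0.]
0.88 [0.0007 0.0034 0.0045]
0.81 [0.0016 0.0071 0.0087]
0.74 [0.0024 0.011  0.0127]
0.67 [0.0034 0.0152 0.0164]
0.6 [0.0043 0.0197 0.0197]
0.53 [0.0054 0.0244 0.0227]
0.46 [0.0065 0.0292 0.0254]
0.39 [0.0076 0.0343 0.0278]
0.32 [0.0087 0.0395 0.0297]
0.25 [0.0099 0.0448 0.0313]
0.18 [0.0111 0.0502 0.0325]
0.11 [0.0123 0.0557 0.0333]
0.04 [0.0135 0.0612 0.0338]
-0.03 [0.0147 0.0667 0.0338]
```

View pics/wb3.png

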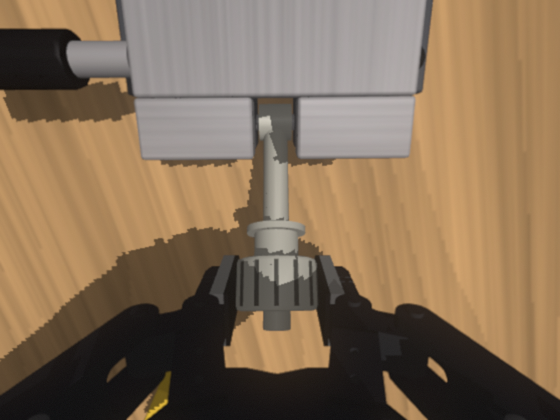

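>>> move_arm --rows "0.0005 0.0035 0.0045 0 0 0 0.8;0.0015 0.007 0.0085 0 0 0 0.8;0.0025 0.011 0.0125 0 0 0 0.8;0.0035 0.015 0.0165 0 0 0 0.8;0.0045 0.0195 0.0195 0 0 0 0.8;0.0055 0.0245 0.0225 0 0 0 0.8;0.0065 0.029 0.0255 0 0 0 0.8;0.0075 0.0345 0.028 0 0 0 0.8;0.0085 0.0395 0.0295 0 0 0 0.8;0.01 0.045 0.0315 0 0 0 0.8;0.01 0.045 0.0315 0 0 0 0.8"

```text
clock: 19.8
tool_pos: [0.6164, -0.0148, 0.0985]
orientation: [0.553, 0.441, -0.552, 0.442]
contact_force: [-2.5, -2.5, 1.8]
finger_gap: 0.408
```

```bash
python3 b.py wb4
```

```text
t 19.8 pos [ 0.6164 -0.0148  0.0985] x [ 0.002 -0.001 -1.   ] y [ 0.975 -0.221  0.002] yaw_y -0.223 F [-2.5 -2.5  1.8] T [-0.71  0.63  0.01] gap 0.408
q [ 0.14  0.89 -0.35  1.7   0.46  0.64 -0.69]
X -108.11634691075263 q 0.2448007354708552 r 83.00089704835433 yfix 0.0012842244830844024
0.24 [-0. -0.  0.]
0.17 [0.0012 0.0054 0.0012]
0.1 [0.0024 0.0109 0.002 ]
0.03 [0.0036 0.0164 0.0024]
-0.04 [0.0048 0.022  0.0024]
```

View pics/wb4.png

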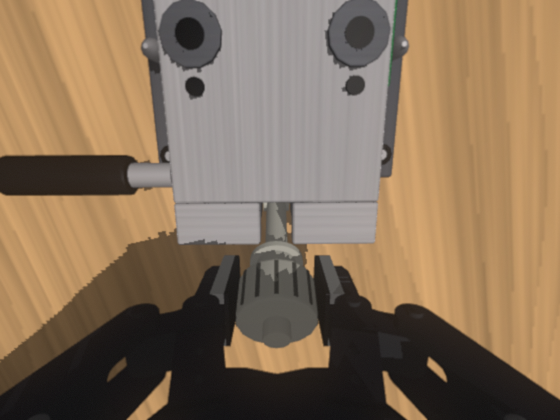

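>>> move_arm --rows "0.0005 0.0025 0.0005 0 0 0 0.8;0.001 0.0055 0.001 0 0 0 0.8;0.002 0.008 0.0015 0 0 0 0.8;0.0025 0.011 0.002 0 0 0 0.8;0.003 0.0135 0.0025 0 0 0 0.8;0.0035 0.0165 0.0025 0 0 0 0.8;0.004 0.0195 0.0025 0 0 0 0.8;0.0045 0.022 0.0025 0 0 0 0.8;0.0045 0.022 0.0025 0 0 0 0.8"

```text
clock: 20.75
tool_pos: [0.6225, 0.012, 0.1019]
orientation: [0.555, 0.442, -0.549, 0.442]
contact_force: [-0.5, 3.0, -0.2]
finger_gap: 0.201
```

```bash
python3 b.py wb5
```

```text
t 20.75 pos [0.6225 0.012  0.1019] x [ 0.006  0.006 -1.   ] y [ 0.976 -0.218  0.004] yaw_y -0.22 F [-0.5  3.  -0.2] T [0.64 0.08 0.04] gap 0.201
q [ 0.1   0.89 -0.35  1.68  0.45  0.65 -0.71]
X -80.67239908982788 q -0.08710788199231916 r 84.22746208421927 yfix 0.0011815317965995092
```

View pics/wb5.png

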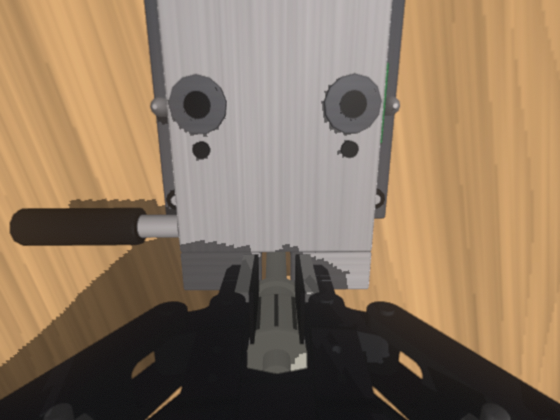

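>>> move_arm --rows "0 0 0 0 0 0 0.3;0 0 0 0 0 0 0.3;0 0 0 0 0 0 0.3;0 0 0 0 0 0 0.3;0 0 0.04 0 0 0 0.3;0 0 0.085 0 0 0 0.3;0 0 0.1 0 0 0 0.6;-0.007 -0.033 0.1 0 0 0 1;-0.015 -0.068 0.1 0 0 0 1;-0.015 -0.068 0.1 0 0 0 1;-0.015 -0.068 0.1 0 0 0 1"

```text
clock: 21.9
tool_pos: [0.607, -0.0586, 0.2018]
orientation: [0.555, 0.441, -0.55, 0.441]
contact_force: [0.4, 1.1, -0.2]
finger_gap: 0.007
```

```bash
python3 b.py wb6; python3 -c "
from h import *
for n,a,b,c,d in(('side',190,290,180,290),('scene',200,320,190,350)):
    cv2.imwrite(f'pics/{n}_d.png',cv2.resize(ctrl.read_camera(n)[a:b,c:d],None,fx=4.9,fy=4.9,interpolation=cv2.INTER_CUBIC))
"
```

```text
t 21.9 pos [ 0.607  -0.0586  0.2018] x [ 0.005  0.004 -1.   ] y [ 0.975 -0.221  0.004] yaw_y -0.223 F [ 0.4  1.1 -0.2] T [ 0.07 -0.01  0.08] gap 0.007
q [ 0.26  0.74 -0.43  1.66  0.39  0.82 -0.55]
X -152.89435097527442 q 0.3394919020076995 r 194.87322735343446 yfix 0.0011225590112520587
0.34 [-0. -0.  0.]
0.27 [0.0012 0.0053 0.0017]
0.2 [0.0024 0.0107 0.003 ]
0.13 [0.0036 0.0161 0.0039]
0.06 [0.0048 0.0216 0.0045]
-0.01 [0.006  0.0272 0.0046]
```

View pics/wb6.png

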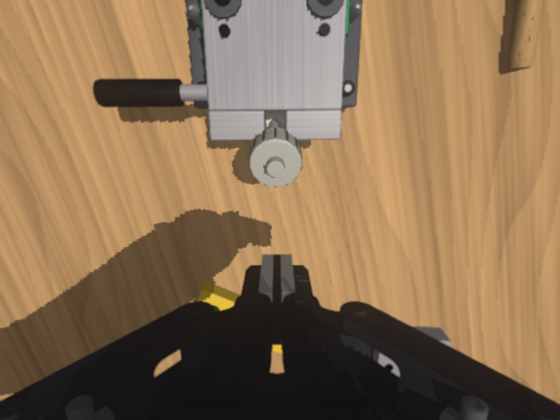

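View pics/side_d.png

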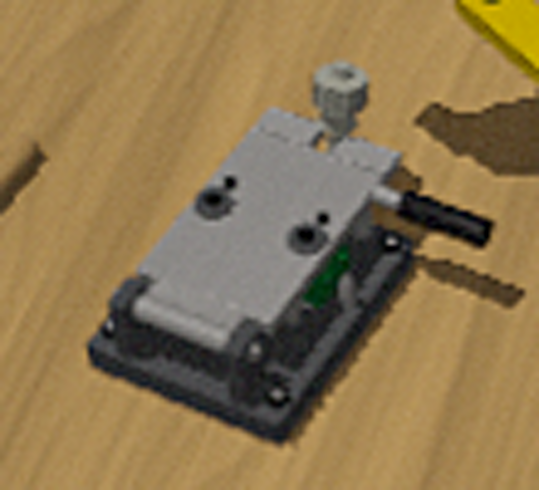

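>>> move_arm --rows "0 0 -0.045 0 0 0 1;0 0 -0.09 0 0 0 1;0 0 -0.095 0 0 0 1;0 0 -0.095 0 0 0 1;0.001 0.005 -0.095 0 0 0 1;0.0025 0.011 -0.095 0 0 0 1;0.0035 0.016 -0.095 0 0 0 1;0.0045 0.021 -0.095 0 0 0 1;0.0055 0.025 -0.095 0 0 0 1;0.0065 0.029 -0.095 0 0 0 1;0.0065 0.029 -0.095 0 0 0 1"

```text
clock: 23.15
tool_pos: [0.6144, -0.0248, 0.107]
orientation: [0.555, 0.443, -0.548, 0.442]
contact_force: [0.3, -1.2, 0.2]
finger_gap: 0.003
```

```bash
python3 b.py wb7
```

```text
t 23.15 pos [ 0.6144 -0.0248  0.107 ] x [ 0.006  0.007 -1.   ] y [ 0.976 -0.216  0.005] yaw_y -0.217 F [ 0.3 -1.2  0.2] T [-0.2   0.03  0.02] gap 0.003
q [ 0.17  0.87 -0.36  1.71  0.45  0.64 -0.66]
X -118.31360708579523 q 0.32831182311342383 r 94.01157377339736 yfix 0.0011688172236467842
0.33 [-0. -0.  0.]
0.26 [0.0012 0.0053 0.0016]
0.19 [0.0024 0.0107 0.0029]
0.12 [0.0036 0.0162 0.0038]
0.05 [0.0048 0.0217 0.0042]
-0.02 [0.006  0.0272 0.0043]
```

View pics/wb7.png

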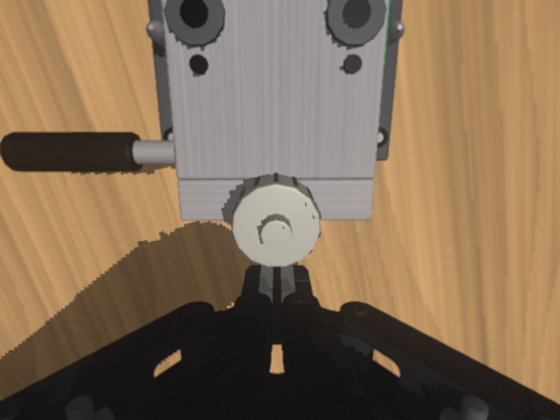

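>>> move_arm --rows "0.0005 0.002 0 0 0 0 1;0.001 0.004 0 0 0 0 1;0.001 0.006 0 0 0 0 1;0.0015 0.008 0 0 0 0 1;0.0015 0.008 0 0 0 0 1"

```text
clock: 23.7
tool_pos: [0.6146, -0.0225, 0.1067]
orientation: [0.553, 0.441, -0.551, 0.443]
contact_force: [-2.3, -11.1, 5.6]
finger_gap: -0.0
```

```bash
python3 b.py wb8
```

```text
t 23.7 pos [ 0.6146 -0.0225  0.1067] x [ 0.003 -0.001 -1.   ] y [ 0.976 -0.219  0.003] yaw_y -0.221 F [ -2.3 -11.1   5.6] T [-2.19  0.46  0.01] gap -0.0
q [ 0.16  0.87 -0.35  1.7   0.46  0.64 -0.67]
X -116.06790160462991 q 0.3064458956115157 r 93.04111543669696 yfix 0.0013973699942048138
0.31 [-0. -0.  0.]
0.24 [0.0012 0.0053 0.0015]
0.17 [0.0024 0.0108 0.0027]
0.1 [0.0036 0.0162 0.0034]
0.03 [0.0048 0.0218 0.0037]
-0.04 [0.006  0.0273 0.0037]
```

View pics/wb8.png

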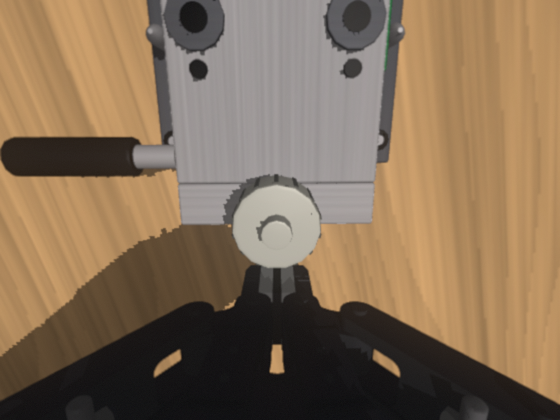

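>>> move_arm --rows "0.0015 0.007 0 0 0 0 1;0.002 0.009 0 0 0 0 1;0.002 0.01 0 0 0 0 1;0.002 0.01 0 0 0 0 1"

```text
clock: 24.15
tool_pos: [0.6146, -0.0224, 0.1067]
orientation: [-0.55, -0.437, 0.557, -0.443]
contact_force: [-5.0, -17.2, 8.6]
finger_gap: -0.003
```

```bash
python3 b.py wb9;  python3 -c "
from h import *
from fit import fx
s=ctrl.sense();c=cam('wrist',s)
for q in(0,.1,.2):
  u=np.array([-np.sin(q),0,np.cos(q)])
  print(q,proj(c,fx([.641,.0897,1.3536],[np.array([-88,0,20])+k*u for k in (92,100)])).round(1).tolist())
for n,a,b,c,d in(('side',190,290,180,290),('scene',200,320,190,350)):
    cv2.imwrite(f'pics/{n}_e.png',cv2.resize(ctrl.read_camera(n)[a:b,c:d],None,fx=4.9,fy=4.9,interpolation=cv2.INTER_CUBIC))
"
```

```text
t 24.15 pos [ 0.6146 -0.0224  0.1067] x [-0.002 -0.014 -1.   ] y [ 0.974 -0.226  0.001] yaw_y -0.227 F [ -5.  -17.2   8.6] T [-3.38  0.8  -0.02] gap -0.003
q [ 0.14  0.87 -0.34  1.7   0.46  0.65 -0.68]
X -115.90906507591029 q 0.3047534293240746 r 93.01224218132668 yfix 0.0015008647016114271
0.3 [-0. -0.  0.]
0.23 [0.0012 0.0053 0.0015]
0.16 [0.0024 0.0108 0.0026]
0.09 [0.0036 0.0163 0.0034]
0.02 [0.0048 0.0218 0.0037]
-0.05 [0.006  0.0273 0.0036]
0 [[277.5, 228.1], [277.6, 235.5]]
0.1 [[277.7, 248.9], [277.8, 259.2]]
0.2 [[277.9, 267.5], [278.0, 280.1]]
```

View pics/wb9.png

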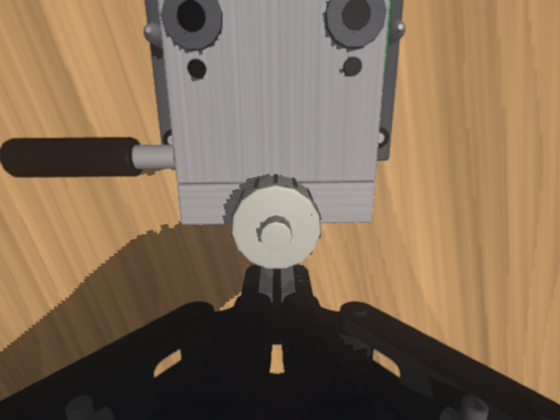

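View pics/side_e.png

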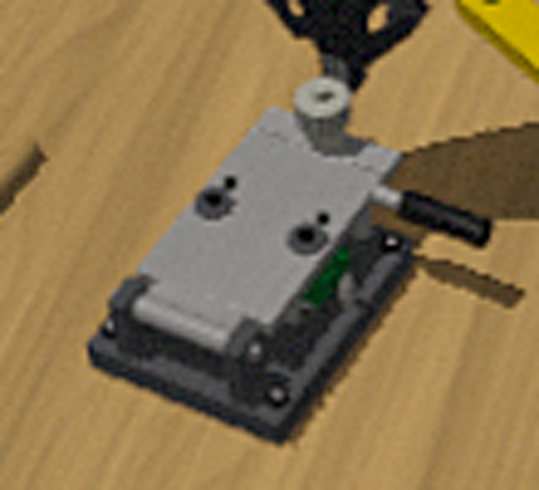

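>>> move_arm --rows "-0.003 -0.01 0 0 0 0 1;-0.008 -0.035 0 0 0 0 1;-0.01 -0.045 0.02 0 0 0 1;-0.01 -0.045 0.06 0 0 0 1;-0.01 -0.045 0.1 0 0 0 1;-0.01 -0.045 0.12 0 0 0 1;-0.01 -0.045 0.12 0 0 0 1;-0.01 -0.045 0.12 0 0 0 1"

```text
clock: 25.1
tool_pos: [0.6044, -0.0665, 0.2265]
orientation: [-0.55, -0.437, 0.557, -0.443]
contact_force: [-0.7, -0.1, -0.8]
finger_gap: -0.001
```

```bash
python3 b.py wb10|head -2;  python3 -c "
from h import *
from fit import fx
p=[.6405,.0905,1.3536]
P=lambda q:[np.array([-88,0,20])+k*np.array([-np.sin(q),0,np.cos(q)]) for k in (92,100)]
s=ctrl.sense();
for n in('wrist','side','scene'):
  c=cam(n,s)
  for q in(0,.12): print(n,q,proj(c,fx(p,P(q))).round(1).tolist())
for n,a,b,c,d in(('side',190,290,180,290),('scene',200,320,190,350)):
    cv2.imwrite(f'pics/{n}_f.png',cv2.resize(ctrl.read_camera(n)[a:b,c:d],None,fx=5,fy=5,interpolation=cv2.INTER_CUBIC))
"
```

```text
t 25.1 pos [ 0.6044 -0.0665  0.2265] x [-0.002 -0.013 -1.   ] y [ 0.974 -0.225  0.001] yaw_y -0.227 F [-0.7 -0.1 -0.8] T [ 0.06  0.03 -0.02] gap -0.001
q [ 0.27  0.71 -0.43  1.63  0.38  0.88 -0.54]
wrist 0 [[276.6, 107.3], [276.6, 107.2]]
wrist 0.12 [[276.8, 123.5], [276.8, 125.4]]
side 0 [[244.7, 208.3], [244.5, 206.4]]
side 0.12 [[246.5, 206.3], [246.5, 204.3]]
scene 0 [[258.9, 223.9], [258.8, 222.4]]
scene 0.12 [[256.7, 221.5], [256.5, 219.8]]
```

View pics/wb10.png

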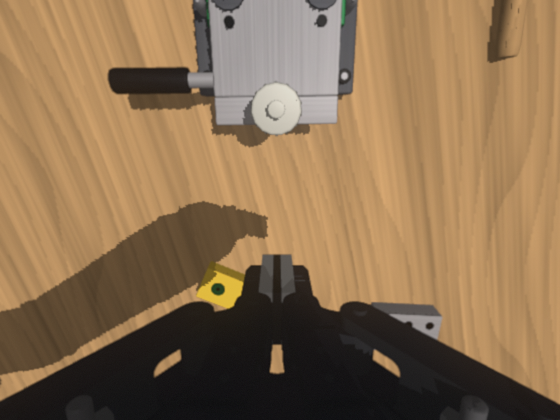

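View pics/side_f.png

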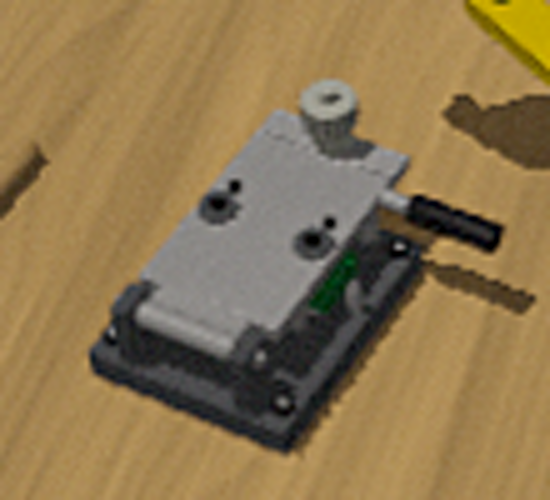

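View pics/scene_f.png

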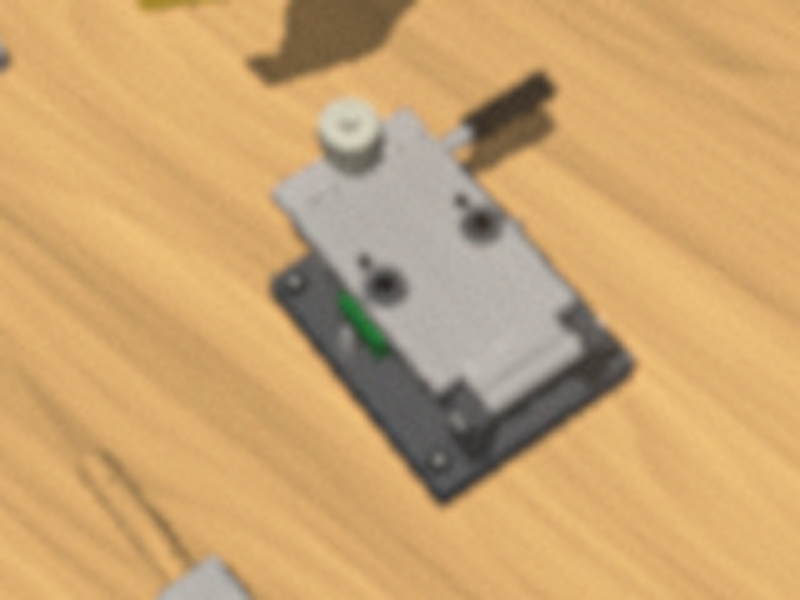

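```bash
python3 -c "
from h import *
from fit import fx
p=[.6405,.0905,1.3536]
s=ctrl.sense()
for n in('wrist','side','scene'):
  for q in(0,.05): print(n,q,proj(cam(n,s),fx(p,[(85-150*np.cos(q),y,66+150*np.sin(q)) for y in(70,132)])).round(1).tolist())
print(ctrl.hand_in())
"
```

```text
wrist 0 [[190.2, 78.0], [113.5, 78.6]]
wrist 0.05 [[187.8, 76.9], [108.9, 77.6]]
side 0 [[261.2, 230.2], [278.6, 236.7]]
side 0.05 [[261.0, 228.6], [278.5, 235.1]]
scene 0 [[282.6, 226.1], [298.8, 216.1]]
scene 0.05 [[282.7, 224.7], [298.9, 214.7]]
the job is handed in; nothing more can be done
None
```

The jig is set up and handed in at about 25 s of the 69 s allowed: the green pad is in the nest, the leaf is shut and the swing bolt is upright in its slot.

- **Pad:** I set it down between the pins without dropping it. The wrist picture after letting go showed it flat in the nest. Afterwards only its edge was visible under the leaf.
- **Leaf:** I gripped the handle and followed the hinge arc down at about 0.5 rad/s. It ended hard on its rest buttons, and I pressed to about 67 N at the wrist before easing off (limit 120 N). In the last pictures the handle lines up with the shut position to within a few pixels.
- **Bolt:** My first try, swinging it while gripping the nut, slipped off at roughly 0.25 rad from upright. I then pushed it home with closed fingers. It stopped moving while the push rose from about 11 to 18 N. In the last wrist picture the nut's top face is at about (276, 108), against (277, 107) predicted for fully upright.

At the end the gripper hung clear about 0.23 m above the bench, with the wrist force near zero. I never touched the mallet, block, strap clamp, oil bottle or yellow look-alikes, though I did not measure their positions again at the end.

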